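# Set out the round pastry cutters in order of size

### The job

Set the four round pastry cutters out in order of size on the four black pads of the white strip, one standing upright and centred on each pad: the smallest on the pad next to the metal flour dredger, then larger step by step to the largest at the far end, beside the white crock. Do not knock any of the cutters over, and leave the square cutter where it stands.

Things in the scene. Friction and masses are not known exactly. Their poses are not given: they have to be found in the camera images.
- cutter40_mid (a point): The smallest round pastry cutter, loose, upright on the bench: a steel cup with closed top, 40 mm across, 34 mm tall, with an upright round black handle 24 mm thick at the centre of its top; 88 mm tall overall, under 300 g. Point: on the upright axis, 44 mm above the underside. The handle runs from 10 mm below this point to 44 mm above (straight up to 40 mm). z is up.
- cutter54_mid (a point): The second smallest round pastry cutter, loose, upright on the bench: a steel cup with closed top, 54 mm across, 34 mm tall, with an upright round black handle 24 mm thick at the centre of its top; 88 mm tall overall, under 300 g. Point: on the upright axis, 44 mm above the underside. The handle runs from 10 mm below this point to 44 mm above (straight up to 40 mm). z is up.
- cutter68_mid (a point): The second largest round pastry cutter, loose, upright on the bench: a steel cup with closed top, 68 mm across, 34 mm tall, with an upright round black handle 24 mm thick at the centre of its top; 88 mm tall overall, under 300 g. Point: on the upright axis, 44 mm above the underside. The handle runs from 10 mm below this point to 44 mm above (straight up to 40 mm). z is up.
- cutter82_mid (a point): The largest round pastry cutter, loose, upright on the bench: a steel cup with closed top, 82 mm across, 34 mm tall, with an upright round black handle 24 mm thick at the centre of its top; 88 mm tall overall, under 300 g. Point: on the upright axis, 44 mm above the underside. The handle runs from 10 mm below this point to 44 mm above (straight up to 40 mm). z is up.
- pad_a: One of four identical fixed black rubber discs, 44 mm across, 3 mm thick, in a straight row 100 mm apart on a white plastic strip (110 x 420 x 12 mm) on the bench. Origin: centre of its underside, 12 mm above the bench; its top is at 15 mm. Letters do not follow the order in the row: which disc is where, and the row's place and direction, differ each time.
- pad_b: One of four identical fixed black rubber discs, 44 mm across, 3 mm thick, in a straight row 100 mm apart on a white plastic strip (110 x 420 x 12 mm) on the bench. Origin: centre of its underside, 12 mm above the bench; its top is at 15 mm. Letters do not follow the order in the row: which disc is where, and the row's place and direction, differ each time.
- pad_c: One of four identical fixed black rubber discs, 44 mm across, 3 mm thick, in a straight row 100 mm apart on a white plastic strip (110 x 420 x 12 mm) on the bench. Origin: centre of its underside, 12 mm above the bench; its top is at 15 mm. Letters do not follow the order in the row: which disc is where, and the row's place and direction, differ each time.
- pad_d: One of four identical fixed black rubber discs, 44 mm across, 3 mm thick, in a straight row 100 mm apart on a white plastic strip (110 x 420 x 12 mm) on the bench. Origin: centre of its underside, 12 mm above the bench; its top is at 15 mm. Letters do not follow the order in the row: which disc is where, and the row's place and direction, differ each time.
- dredger: The flour dredger, fixed: a round metal can 72 mm across, 95 mm tall, with domed steel top and wire side handle, standing on the bench in line with the pads, beyond either end of the row, its axis 112 mm from the nearest pad's centre. Origin: centre of its underside. A white lidded crock of like size stands beyond the other end.
- square_mid (a point): A square steel cutter, loose, standing among the round ones, to be left alone: 56 x 56 mm, 34 mm tall, with the same black handle, 88 mm tall overall. Point: on its upright axis, 44 mm above its underside.
Mind the look-alikes: they are no part of the job. What is shaped like the part that bears cutter54_mid but green or orange is not meant.

How it is judged:
By the outcome, as a careful person would: the job done as asked, in the order asked, and still so for the second after the job is handed in, with the robot touching nothing.
It also fails if it takes over 128 s, if anything falls off the work surface, if the arm or the gripper's body presses on something with over 40 N, if the wrist force passes 120 N, or if a joint passes its speed limit or range.

### The arm

A 7-joint arm with a two-finger parallel gripper is mounted at the origin on the work surface. World frame = base frame: x ahead of the robot, y to its left, z up, the work surface at z = 0. Lengths are in m, angles in rad, forces in N, time in s.
With the tool pointing down it reaches from about 0.425 to 0.925 m from the base axis. Payload 6.8 kg.
Tool frame: the origin (TCP) lies at the very end of the fingers, on their centre line; the grasp point (between the pads) lies 19 mm behind it; y points along the fingers, z is the direction in which the jaws open and shut, and the axes are right-handed (so a half turn about y gives the same grasp; the last joint's range is limited). The gripper opens to 85 mm and grips with 20 to 120 N. Pads are 22 mm wide; open, the fingers measure 114 mm over their backs; the gripper's body (76 mm by 85 mm) begins 54 mm behind the grasp point. The pads swing forward as they close: fully open they stand 13 mm farther back than shut.
Start: joints at [1.053, 0.477, 0.022, 1.555, -0.011, 1.109, -0.083], TCP at [0.269, -0.619, 0.192] pointing down, gripper open.
Joint ranges: [-2.96, 2.96], [-0.34, 2.1], [-1.41, 1.46], [0.24, 2.44], [-1.37, 4.51], [0.17, 1.92], [-2.96, 2.96]. Speed limits (rad/s): [2.39, 2.39, 3.14, 3.14, 3.14, 3.14, 3.14].

### API

Orientations are given as a rotation vector (axis times angle).
In Python, from bench import r gives the robot as it stands.
- The arm moves only by the tool drive_tool, never from a script. Its argument "series" is a list of rows, each a list of 7 numbers: the shift along the tool's x, y, z in mm, then the turn, a rotation vector about the tool's x, y, z in degrees, then the finger opening in mm, from 0 to 85.4. In form: [[tx, ty, tz, wx, wy, wz, grip], ...]. A call has 1 to 5 rows; each row is the pose to reach, as a shift and turn from the pose measured when the call began, along the tool's axes at that moment; what a row does not reach only later rows make up. A row lasts 1/10 s, in which the tool goes at most 50 mm and 8.59 degrees, less where a joint would pass 70% of its speed; a pose out of reach is approached as far as the arm can. A call with a gripper value outside its range is refused whole. The fingers move at their own pace and stop on an object; "squeeze" is the grip in N (left out, the last holds). Time passes only in rows, so rows that repeat a pose let the fingers close. It gives the time, the measured TCP pose, the force and the opening at its end, in the units of the state.
- r.get_obs(): the state, without advancing time (a new reading comes with each control period).
- r.grab_frame(name): name is "side" or "top" or "wrist"; returns a dict with "frame" (384x512x3 uint8, blue, green, red), "intrinsics" (3x3 intrinsics, pixels), "distortion" ([k1, k2, p1, p2, k3] as OpenCV has them; the pictures are not rectified), "rvec" (rotation vector, rad) and "tvec" (3), from world to camera coordinates, as OpenCV has them. Camera axes: x right, y down, z forward; pixel columns grow to the right and rows downward; lengths in m; the calibration is good to about 2 mm. A picture is of the moment at which its call begins. There is no depth.
- r.hand_in(): hands the job in, once; it reports no verdict.
The state is a dict: "clock": time; "joints": joint angles; "qvel": joint speeds; "tau": joint torques, N m; "tcp_pos": TCP position; "orientation": TCP orientation; "contact_force": force on the tool from outside, world axes, zero at the start; "moment": the same for the moment, N m; "grip_width": finger opening in m.
Only numpy, scipy, OpenCV 4.12 (cv2) and the standard library are available. Lean on these libraries where they do the work, as an engineer would, in place of code of your own. Each camera call takes 0.05 s, during which the arm holds its last target.

## Working session

There is one attempt and no reset: what is moved stays moved. The work goes in short steps, Python scripts to look and compute and a tool call to move; the robot and the scene stay as the last step left them, time stands still between calls to the robot, and variables do not carry over. Pictures are saved under pics/ and viewed, and the job is handed in when it is done.

Besides the shell and the picture viewer there is one more tool, called after "Emit:" as a command line: name --pt "numbers of a row" for each row, then --argument value for the rest. drive_tool: Moves the arm, as the interface text tells. Its arguments: {"type":"object","properties":{"series":{"type":"array","items":{"type":"array","items":{"type":"number"}}},"squeeze":{"type":"number"}},"required":["series"]}

```bash
ls; mkdir -p pics
python3 - <<'E'
from bench import r
import cv2
print(r.get_obs())
for n in("side","top","wrist"):
    d=r.grab_frame(n); cv2.imwrite(f"pics/{n}0.png",d["frame"]); print(n,d["intrinsics"].tolist(),d["distortion"],d["rvec"],d["tvec"])
E
```

```text
pics
{'clock': 0.0, 'joints': array([ 1.05290081,  0.47781856,  0.0223132 ,  1.55648491, -0.01153539,
        1.10930968, -0.08309026]), 'qvel': array([-1.22790858e-03,  3.63699327e-04, -6.23385180e-04,  8.20021695e-04,
        9.70073665e-04,  6.18536732e-06, -2.14165841e-03]), 'tau': array([-2.95776517e-04, -5.96448827e+01,  1.60740662e+00, -2.81195945e+01,
        1.24166161e-02,  9.27479676e-03,  1.97520370e-05]), 'tcp_pos': array([ 0.2686649 , -0.61847576,  0.19119877]), 'orientation': array([-0.41532757,  1.99786601, -1.9941325 ]), 'contact_force': array([-0.46484031,  0.75037226,  0.44216823]), 'moment': array([0.05397666, 0.02309845, 0.02127321]), 'grip_width': 0.08571938780634149}
side [[448.10212058271867, 0.0, 247.51331765804258], [0.0, 448.10212058271867, 193.95166407955477], [0.0, 0.0, 1.0]] [-0.00546338  0.          0.          0.          0.        ] [ 2.05410528 -0.65105826  0.38816799] [-0.37661818  0.21119427  0.76842437]
top [[480.7194691122148, 0.0, 254.69874129480425], [0.0, 480.7194691122148, 194.15755761025207], [0.0, 0.0, 1.0]] [0.02286399 0.         0.         0.         0.        ] [ 2.16817875 -2.12801603  0.16794103] [0.04192018 0.53510068 1.17560472]
wrist [[306.68940801450316, 0.0, 254.30922838348292], [0.0, 306.68940801450316, 194.27273097619147], [0.0, 0.0, 1.0]] [-0.02544398  0.          0.          0.          0.        ] [-2.42414383  1.59024407  0.22581855] [-0.67524496 -0.03632713  0.38003306]
```

Run:
```python
import cv2
for n in("side","top","wrist"):
    a=cv2.imread(f"pics/{n}0.png"); cv2.imwrite(f"pics/{n}0b.png",cv2.resize(a,(800,600),interpolation=cv2.INTER_CUBIC))
```

```text
(no output)
```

View pics/top0b.png

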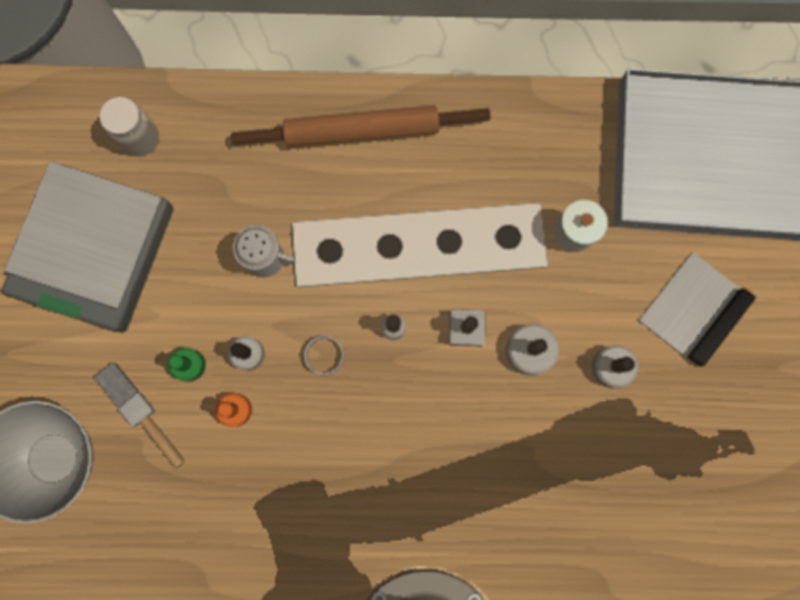

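View pics/side0b.png

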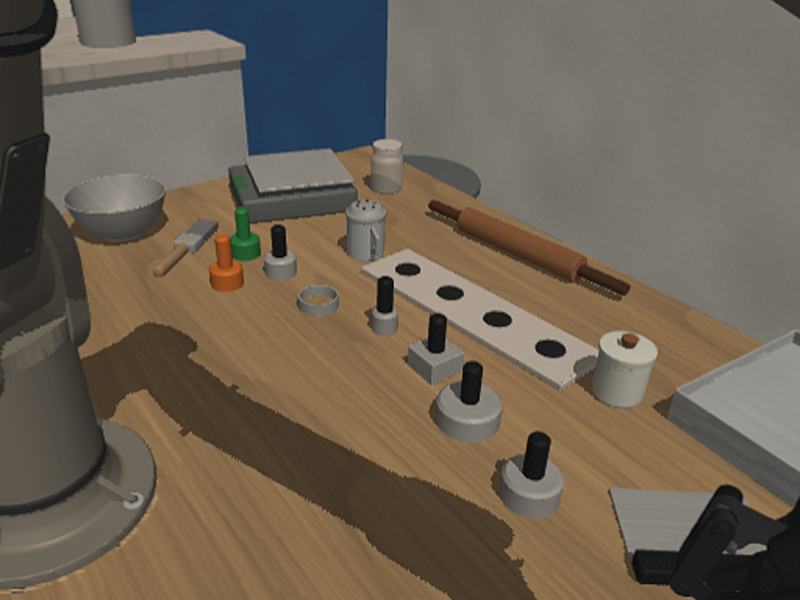

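View pics/wrist0b.png

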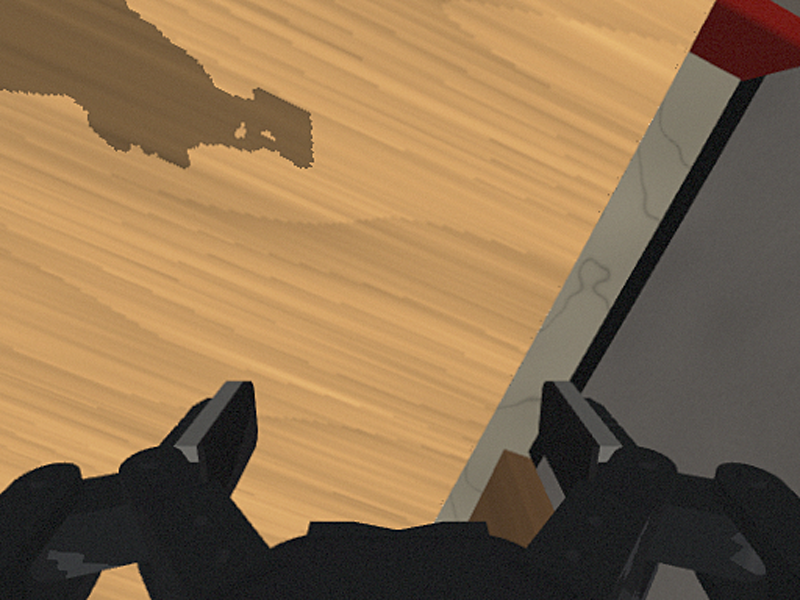

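The top view shows the dredger on the left (256,248) and the crock on the right (583,222), with four pads between them. The black-handled cutters are at (240,352), (393,325), (530,348) and (615,366), and the square one is at (467,327). I'll enlarge these for measuring.

```bash
cat > h.py <<'E'
import numpy as np, cv2, json
def cal(d): return dict(K=np.array(d["intrinsics"]),D=np.array(d["distortion"]),rv=np.array(d["rvec"]),tv=np.array(d["tvec"]))
def unproj(c,px,z):
    p=cv2.undistortPoints(np.array(px,float).reshape(-1,1,2),c["K"],c["D"]).reshape(-1,2)
    R,_=cv2.Rodrigues(c["rv"]); C=-R.T@c["tv"].ravel()
    ray=np.c_[p,np.ones(len(p))]@R
    return C+ray*((z-C[2])/ray[:,2])[:,None]
def proj(c,P): return cv2.projectPoints(np.array(P,float).reshape(-1,1,3),c["rv"],c["tv"],c["K"],c["D"])[0].reshape(-1,2)
E
python3 - <<'E'
from bench import r
import cv2,pickle
from h import *
c={}
for n in("top","side"):
    d=r.grab_frame(n);c[n]=cal(d);cv2.imwrite(f"pics/{n}1.png",d["frame"])
pickle.dump(c,open("cal.pkl","wb"))
a=cv2.imread("pics/top1.png")
cr=a[125:255,130:265];cv2.imwrite("pics/c1.png",cv2.resize(cr,None,fx=4.4,fy=4.4,interpolation=cv2.INTER_CUBIC))
cr=a[125:255,265:420];cv2.imwrite("pics/c2.png",cv2.resize(cr,None,fx=4.4,fy=4.4,interpolation=cv2.INTER_CUBIC))
# pads
g=cv2.cvtColor(a,cv2.COLOR_BGR2GRAY)
m=(g<70).astype('uint8')
n,l,s,ce=cv2.connectedComponentsWithStats(m)
for i in range(1,n):
    if s[i,4]>40: print(s[i],ce[i],unproj(c["top"],ce[i],.015))
E
```

```text
[  3   0  43  41 266] [27.04511278 23.83834586] [[0.98876262 0.67187433 0.015     ]]
[386  49  14  95 492] [394.58536585  89.88414634] [[ 0.82597182 -0.31587518  0.015     ]]
[281  70  32  11 246] [296.38211382  74.73577236] [[ 0.86310217 -0.05396449  0.015     ]]
[147  81  35  12 278] [164.74460432  87.22661871] [[0.82047895 0.29592734 0.015     ]]
[183  85  93  10 141] [223.66666667  89.56028369] [[0.81758992 0.13936913 0.015     ]]
[ 74 130  36  82 377] [ 92.16710875 173.07692308] [[0.58473361 0.4721482  0.015     ]]
[318 145  15  13 155] [324.98709677 151.13548387] [[ 0.65520243 -0.13003388  0.015     ]]
[281 148  14  13 151] [287.17218543 154.11258278] [[ 0.64527394 -0.03116697  0.015     ]]
[467 148  45   5  85] [489.32941176 149.8       ] [[ 0.66690921 -0.55902182  0.015     ]]
[242 151  15  13 152] [248.98026316 157.10526316] [[0.63528137 0.06842553 0.015     ]]
[204 154  14  14 157] [210.60509554 160.24840764] [[0.6248849  0.16813473 0.015     ]]
[440 185  43  49 716] [460.86173184 209.05167598] [[ 0.50949149 -0.47806117  0.015     ]]
[247 202   9  10  77] [250.94805195 206.
[... 405 characters left out ...]
114 228   8  10  46] [118.19565217 232.54347826] [[0.43271046 0.39623884 0.015     ]]
[391 229  15   9 108] [397.63888889 233.18518519] [[ 0.44434527 -0.31448433  0.015     ]]
[322 293  41  19 315] [342.00634921 302.86349206] [[ 0.26798121 -0.17093855  0.015     ]]
[ 19 298  36  33 146] [ 40.92465753 317.48630137] [[0.22098632 0.57203189 0.015     ]]
[176 308  32   8 138] [193.42753623 311.78985507] [[0.23987257 0.19844834 0.015     ]]
[176 353  53  16 396] [198.48484848 361.09343434] [[0.12303706 0.18161335 0.015     ]]
[226 365  40  19  89] [241.61797753 375.42696629] [[0.0912931  0.07555471 0.015     ]]
[177 370  37   4  68] [192.94117647 371.64705882] [[0.09829911 0.19416993 0.015     ]]
```

View pics/c1.png

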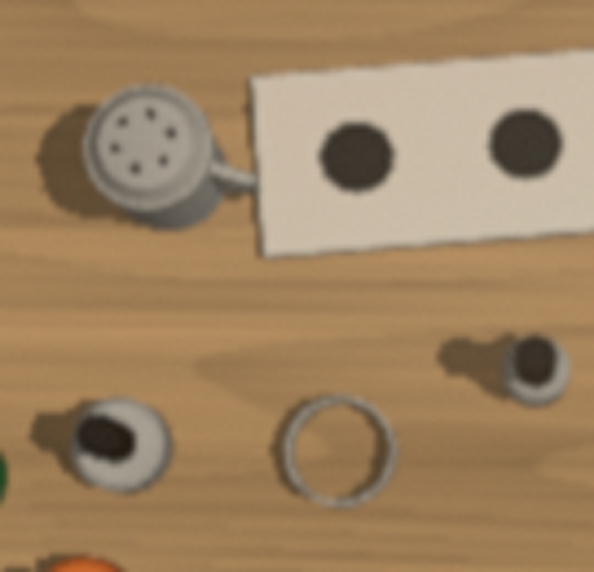

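View pics/c2.png

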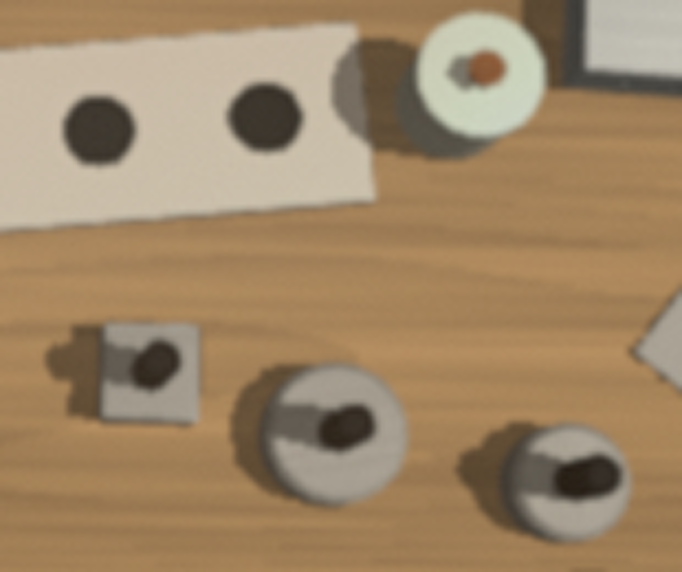

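Run:
```python
import pickle
from h import *
c=pickle.load(open("cal.pkl","rb"))
T={'54':((157.3,225.3),(153.07,224.16)),'40':((251.2,208.7),(250.95,206.47)),'82':((341.4,223.3),(342.8,221.9)),'68':((393.9,234.4),(397.64,233.19)),'sq':((299,208.8),(299.6,207.56))}
a=cv2.imread("pics/side1.png");g=cv2.cvtColor(a,cv2.COLOR_BGR2GRAY)
n,l,s,ce=cv2.connectedComponentsWithStats((g<40).astype('uint8'))
S=[(s[i],ce[i]) for i in range(1,n) if 60<s[i,4]<600 and s[i,3]>s[i,2]*1.2]
for k,(p,q) in T.items():
    A=unproj(c['top'],p,.034)[0];B=unproj(c['top'],q,.061)[0]
    print(k,A.round(4),B.round(4),proj(c['side'],[[*A[:2],.061],[*B[:2],.061]]).round(1).tolist())
for x in S: print(x[0],x[1],unproj(c['side'],x[1],.061).round(4))
for i in range(4):pass
```

```text
54 [0.4514 0.2946 0.034 ] [0.4518 0.2999 0.061 ] [[177.5, 153.9], [176.7, 153.1]]
40 [0.4977 0.0601 0.034 ] [0.5001 0.0608 0.061 ] [[244.4, 187.7], [245.1, 187.2]]
82 [ 0.4651 -0.1678  0.034 ] [ 0.4661 -0.1662  0.061 ] [[299.7, 243.9], [299.6, 243.3]]
68 [ 0.4397 -0.2992  0.034 ] [ 0.441  -0.3004  0.061 ] [[340.3, 289.5], [341.3, 289.6]]
sq [ 0.4998 -0.0608  0.034 ] [ 0.4997 -0.0596  0.061 ] [[278.4, 212.0], [278.0, 211.8]]
[174 144   9  21 174] [178.03448276 154.08045977] [[0.4521 0.2933 0.061 ]]
[241 177  11  23 211] [246.11374408 188.26540284] [[0.4993 0.0557 0.061 ]]
[274 201  12  25 251] [279.187251   213.05179283] [[ 0.4986 -0.0647  0.061 ]]
[294 232  15  27 313] [301.14376997 244.96166134] [[ 0.4652 -0.1717  0.061 ]]
[334 277  18  30 402] [342.79850746 291.44278607] [[ 0.4399 -0.3049  0.061 ]]
```

```bash
cat >> h.py <<'E'
from scipy.spatial.transform import Rotation as Ro
def go(r,p,yaw=None):
    """yaw: deg of jaw axis (tool z) from world +x, mod 180; tool y straight down"""
    o=r.get_obs(); R=Ro.from_rotvec(o["orientation"]).as_matrix()
    z=R[:,2]; cy=np.degrees(np.arctan2(z[1],z[0]))
    if yaw is None: yaw=cy
    yaw=cy+((yaw-cy+90)%180-90)
    a=np.radians(yaw); zt=np.array([np.cos(a),np.sin(a),0]); yt=np.array([0,0,-1.]); Rt=np.c_[np.cross(yt,zt),yt,zt]
    sh=R.T@(np.array(p)-o["tcp_pos"])*1000
    w=Ro.from_matrix(R.T@Rt).as_rotvec(degrees=True)
    print("t",round(o["clock"],2),"tcp",o["tcp_pos"].round(4),"jawyaw",round(cy,1),"F",o["contact_force"].round(1),"w",round(o["grip_width"]*1000,1),"q7",o["joints"].round(2))
    print("  shift",sh.round(1),"turn",w.round(1))
E
python3 - <<'E'
from bench import r
from h import *
print(Ro.from_rotvec(r.get_obs()["orientation"]).as_matrix().round(3))
go(r,(.440,-.3005,.16),None)
go(r,(.440,-.3005,.16),0)
E
```

```text
[[-0.917 -0.     0.398]
 [-0.398  0.001 -0.917]
 [ 0.    -1.    -0.001]]
t 0.25 tcp [ 0.2688 -0.6188  0.1918] jawyaw -66.5 F [ 0.5 -0.5  0.1] w 85.4 q7 [ 1.05  0.48  0.02  1.56 -0.01  1.11 -0.08]
  shift [-283.8   31.9 -223.8] turn [0. 0. 0.]
t 0.25 tcp [ 0.2688 -0.6188  0.1918] jawyaw -66.5 F [ 0.5 -0.5  0.1] w 85.4 q7 [ 1.05  0.48  0.02  1.56 -0.01  1.11 -0.08]
  shift [-283.8   31.9 -223.8] turn [  0.  -66.5  -0. ]
```

Emit:
drive_tool --pt "-35 4 -28 0 -8 0 70" --pt "-70 8 -56 0 -16 0 70" --pt "-105 12 -84 0 -24 0 70" --pt "-140 16 -112 0 -32 0 70" --pt "-175 20 -140 0 -40 0 70" --squeeze 50

```text
clock: 0.75
tcp_pos: [0.3741, -0.4191, 0.1718]
orientation: [-0.957, 1.538, -1.537]
contact_force: [1.1, -0.8, -0.1]
grip_width: 0.0702
```

Run:
```python
from bench import r
from h import *
go(r,(.440,-.3005,.15),0)
```

```text
t 0.75 tcp [ 0.3741 -0.4191  0.1718] jawyaw -26.2 F [ 1.1 -0.8 -0.1] w 70.2 q7 [ 0.89  0.32 -0.2   1.84  0.07  0.99  0.21]
  shift [-135.5   21.8    6.8] turn [  0.  -26.2  -0. ]
```

Emit:
drive_tool --pt "-35 6 2 0 -8 0 70" --pt "-70 12 4 0 -16 0 70" --pt "-105 18 6 0 -24 0 70" --pt "-135.5 22 6.8 0 -26.2 0 70" --pt "-135.5 22 6.8 0 -26.2 0 70"

```text
clock: 1.25
tcp_pos: [0.4423, -0.2955, 0.1495]
orientation: [-1.211, 1.204, -1.201]
contact_force: [0.7, -0.3, 0.3]
grip_width: 0.0699
```

```bash
cat > look.py <<'E'
import sys
from bench import r
from h import *
import pickle
o=r.get_obs();d=r.grab_frame("wrist");pickle.dump((cal(d),o),open("w.pkl","wb"))
f=d["frame"];cv2.imwrite(sys.argv[1]+"raw.png",f)
cv2.imwrite(sys.argv[1]+".png",cv2.resize(f,(800,600),interpolation=cv2.INTER_CUBIC))
E
python3 look.py pics/w1;python3 - <<'E'
from bench import r
from h import *
go(r,(.440,-.3005,.15),0)
E
```

```text
t 1.3 tcp [ 0.441  -0.2982  0.1497] jawyaw 0.2 F [-0.1 -0.3  0.2] w 70.0 q7 [ 0.76  0.31 -0.34  1.92  0.13  0.93  0.36]
  shift [ 2.3 -0.3 -1. ] turn [ 0.   0.2 -0.1]
```

View pics/w1.png

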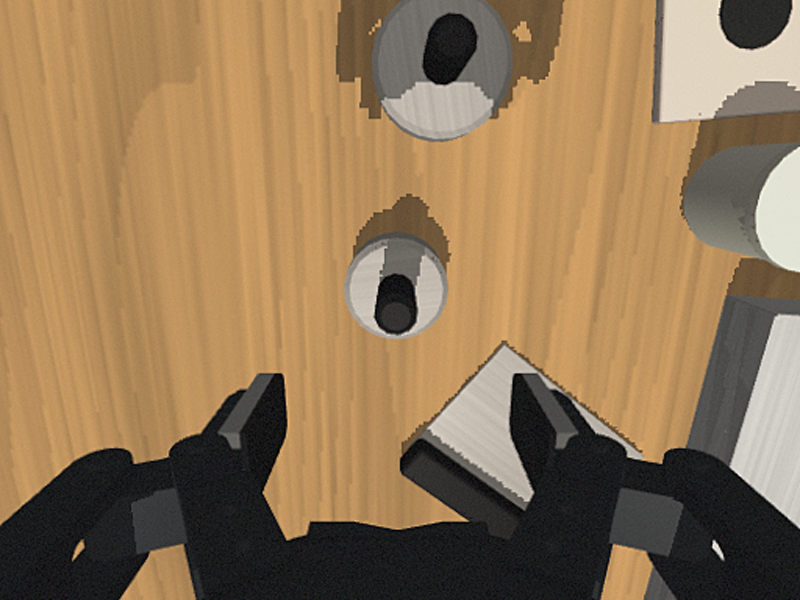

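The wrist view shows the cutter's cup top at about (397,286) and its handle top at (396,317), between the fingers. The 82 mm cutter is above it.

```bash
cat > wp.py <<'E'
import sys,pickle
from h import *
c,o=pickle.load(open("w.pkl","rb"))
# args: u,v,z triples in 800x600 coords
a=np.array(list(map(float,sys.argv[1:]))).reshape(-1,3)
for u,v,z in a: print(unproj(c,[(u+.5)*.64-.5,(v+.5)*.64-.5],z).round(4))
E
python3 wp.py 397 286 .034 396 317 .088 440 66 .034 462 30 .088; python3 look.py pics/w2; python3 wp.py 397 286 .034
```

```text
[[ 0.4421 -0.3001  0.034 ]]
[[ 0.4418 -0.304   0.088 ]]
[[ 0.4657 -0.1705  0.034 ]]
[[ 0.4712 -0.1653  0.088 ]]
[[ 0.4408 -0.3031  0.034 ]]
```

View pics/w2.png

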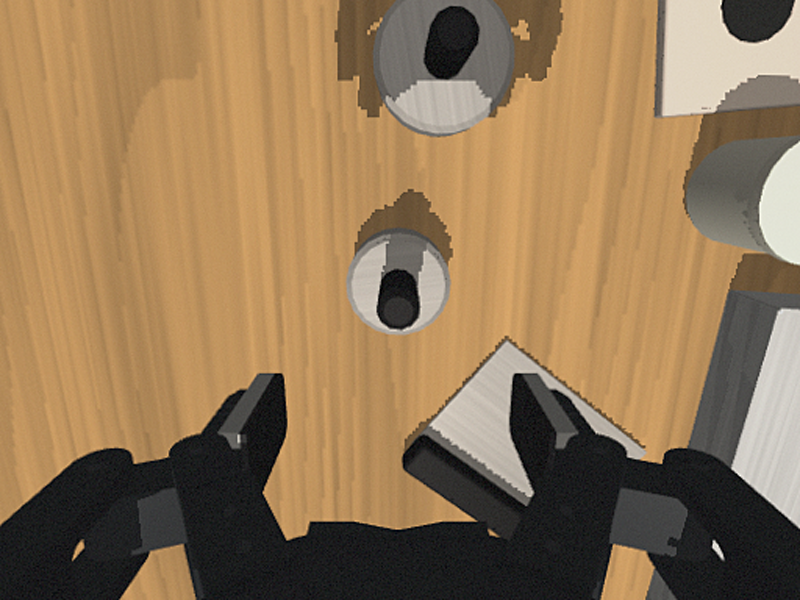

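```bash
python3 wp.py 399 281 .034 398.5 311 .088
python3 - <<'E'
from bench import r
from h import *
go(r,(.441,-.302,.047),0)
E
```

```text
[[ 0.4421 -0.2998  0.034 ]]
[[ 0.4418 -0.3035  0.088 ]]
t 1.35 tcp [ 0.4401 -0.3001  0.1498] jawyaw 0.1 F [-0.1 -0.2 -0.7] w 69.9 q7 [ 0.77  0.31 -0.34  1.92  0.13  0.93  0.36]
  shift [  1.9 102.8   0.9] turn [ 0.   0.1 -0. ]
```

Emit:
drive_tool --pt "2 30 1 0 0 0 60" --pt "2 65 1 0 0 0 60" --pt "2 90 1 0 0 0 60" --pt "2 102.8 1 0 0 0 60" --pt "2 102.8 1 0 0 0 50"

```text
clock: 1.85
tcp_pos: [0.4395, -0.3026, 0.0456]
orientation: [-1.21, 1.213, -1.207]
contact_force: [-0.6, -0.2, -0.6]
grip_width: 0.05
```

Emit:
drive_tool --pt "0 0 0 0 0 0 35" --pt "0 0 0 0 0 0 25" --pt "0 0 0 0 0 0 15" --pt "0 0 0 0 0 0 10" --pt "0 0 0 0 0 0 10" --squeeze 40

```text
clock: 2.35
tcp_pos: [0.4492, -0.3052, 0.0518]
orientation: [-1.203, 1.196, -1.219]
contact_force: [8.1, 0.4, 23.3]
grip_width: 0.0104
```

```bash
python3 look.py pics/w3
python3 - <<'E'
from bench import r
from h import *
go(r,(.441,-.302,.047),0)
E
```

```text
t 2.4 tcp [ 0.4492 -0.3052  0.0519] jawyaw 0.0 F [ 7.5  0.7 23.3] w 10.1 q7 [ 0.73  0.45 -0.31  1.99  0.21  0.72  0.3 ]
  shift [-3.3  4.7 -8.3] turn [-0.8  0.   0.3]
```

View pics/w3.png

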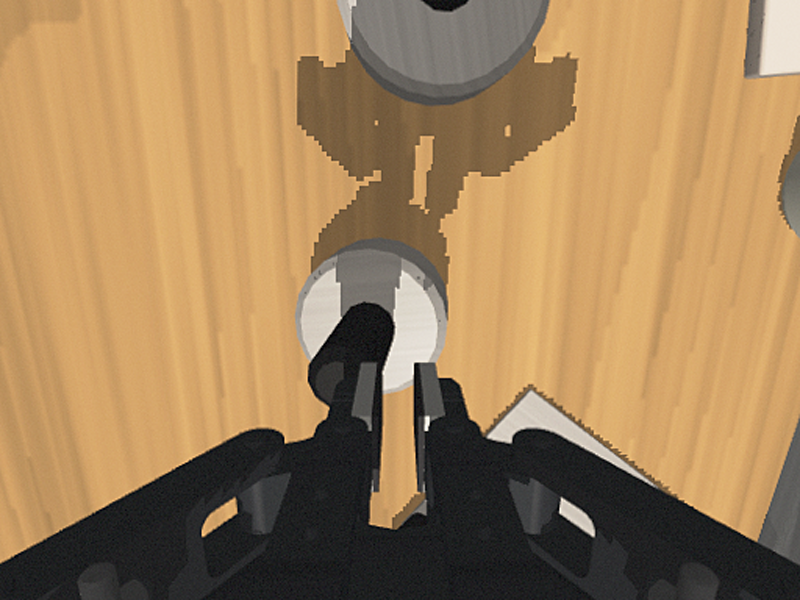

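The grasp missed. The fingers closed to 10 mm with the handle outside the left finger at (345,370), and there is 23 N upward on the tool. I'll check the cutter before touching anything.

```bash
python3 wp.py 371 317 .034 366 322 .034 340 383 .088
python3 - <<'E'
from bench import r
from h import *
for n in("top","side"):
    d=r.grab_frame(n);cv2.imwrite(f"pics/{n}2.png",d["frame"])
    f=d["frame"]; cr=f[170:290,320:480] if n=="top" else f[230:370,270:450]
    cv2.imwrite(f"pics/{n}2c.png",cv2.resize(cr,None,fx=4.4,fy=4.4,interpolation=cv2.INTER_CUBIC))
E
```

```text
[[ 0.4381 -0.3001  0.034 ]]
[[ 0.4359 -0.3024  0.034 ]]
[[ 0.4299 -0.3059  0.088 ]]
```

View pics/side2c.png

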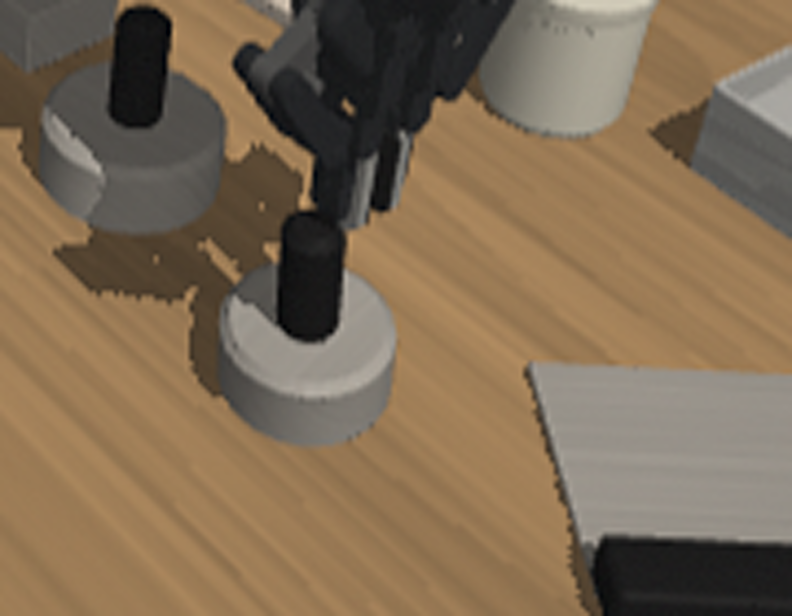

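View pics/top2c.png

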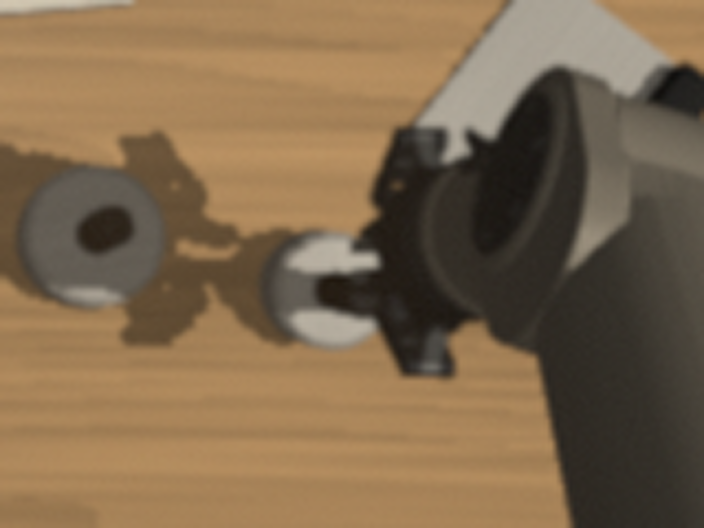

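Run:
```python
from bench import r
from h import *
import pickle
c=pickle.load(open("cal.pkl","rb"));w,o=pickle.load(open("w.pkl","rb"))
p=o["tcp_pos"];R=Ro.from_rotvec(o["orientation"]).as_matrix()
print(R.round(3))
q=[p,p-R[:,1]*.019,p-R[:,1]*.073]
for n in("side","top"): print(n,proj(c[n],q).round(1).tolist())
pw=proj(w,q);print("wrist800",(pw/.64).round(1).tolist())
# side crop coords
print(((proj(c["side"],q)-[270,230])*4.4).round(0).tolist(), ((proj(c["top"],q)-[320,170])*4.4).round(0).tolist())
```

```text
[[ 0.001  0.014  1.   ]
 [-1.    -0.006  0.001]
 [ 0.006 -1.     0.014]]
side [[346.0, 293.3], [347.4, 285.0], [351.6, 260.3]]
top [[398.4, 230.2], [400.7, 229.7], [407.8, 228.3]]
wrist800 [[396.3, 342.0], [396.1, 360.2], [395.1, 440.6]]
[[334.0, 278.0], [341.0, 242.0], [359.0, 133.0]] [[345.0, 265.0], [355.0, 263.0], [386.0, 257.0]]
```

The projected TCP and the fingertips seen disagree by about 15 px in the side view. I'll lift clear with the fingers closed, which doesn't touch the handle's sides, and check the finger geometry in free air.

Emit:
drive_tool --pt "0 -15 2 0 0 0 10" --pt "0 -40 4 0 0 0 10" --pt "0 -80 4 0 0 0 10" --pt "0 -110 4 0 0 0 10" --pt "0 -110 4 0 0 0 10"

```text
clock: 3.0
tcp_pos: [0.4545, -0.3061, 0.1674]
orientation: [-1.201, 1.188, -1.227]
contact_force: [0.1, -1.0, -0.3]
grip_width: 0.0098
```

```bash
python3 look.py pics/w4
python3 - <<'E'
from bench import r
from h import *
import pickle
c=pickle.load(open("cal.pkl","rb"));w,o=pickle.load(open("w.pkl","rb"))
p=o["tcp_pos"];R=Ro.from_rotvec(o["orientation"]).as_matrix()
print(o["clock"],p,o["grip_width"],o["contact_force"],o["joints"].round(3));print(R.round(3))
for n in("side","top"):
    d=r.grab_frame(n);f=d["frame"]
    q=proj(c[n],p)[0];print(n,q)
    x,y=(q-[50,75]).astype(int) if n=="side" else (q-[75,55]).astype(int)
    cr=f[y:y+110,x:x+150]
    cr=cv2.resize(cr,None,fx=5.2,fy=5.2,interpolation=cv2.INTER_CUBIC)
    cv2.circle(cr,tuple(((q-[x,y]+.5)*5.2).astype(int).tolist()),5,(0,0,255),1)
    cv2.imwrite(f"pics/{n}3c.png",cr);cv2.imwrite(f"pics/{n}3.png",f);print(x,y)
E
```

```text
3.0 [ 0.45448985 -0.30611182  0.16740942] 0.00984808878005323 [ 0.05990595 -1.00002804 -0.27930659] [ 0.768  0.305 -0.348  1.888  0.127  0.946  0.363]
[[ 0.     0.022  1.   ]
 [-1.    -0.011  0.001]
 [ 0.011 -1.     0.022]]
side [358.98474707 238.31283654]
308 163
top [414.46676537 224.01694074]
339 169
```

View pics/side3c.png

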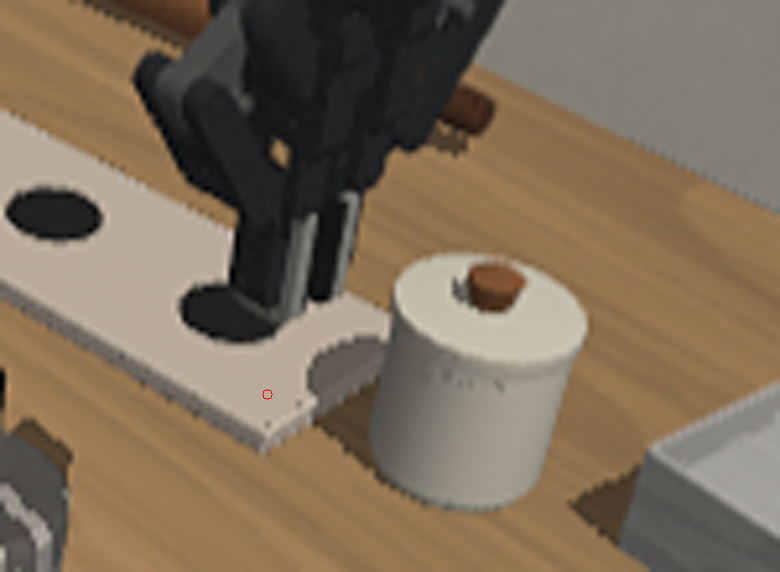

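View pics/top3c.png

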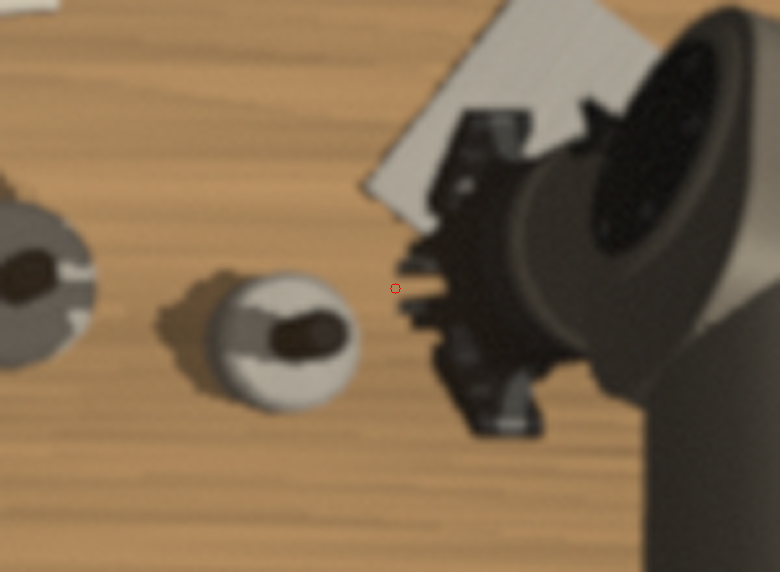

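View pics/w4.png

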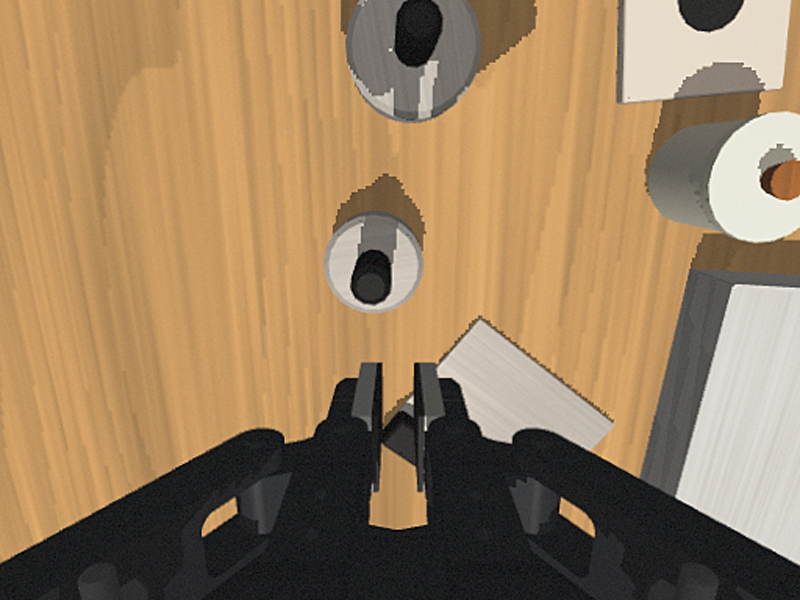

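Run:
```python
from h import *
import pickle
w,o=pickle.load(open("w.pkl","rb"));c=pickle.load(open("cal.pkl","rb"))
p=o["tcp_pos"];R=Ro.from_rotvec(o["orientation"]).as_matrix()
Rw,_=cv2.Rodrigues(w["rv"]); C=-Rw.T@w["tv"].ravel()
print("cam in tool mm",(R.T@(C-p)*1000).round(1)," cam axes in tool",(Rw@R).round(3).tolist())
for d in(0,20,30,35,40,45):
    pts=[p+R@(np.array([-11 if s else 11,-d,z])/1000) for s in(0,1) for z in(-5,5)]
    print(d,(proj(w,pts)/.64).round(0).tolist(), proj(c["side"],[p-R[:,1]*d/1000]).round(1), proj(c["top"],[p+R@np.array([-.011,-d/1000,0])]).round(1))
```

```text
cam in tool mm [ -68.9 -183.2    0.8]  cam axes in tool [[0.0, 0.002, 1.0], [0.961, -0.276, 0.0], [0.276, 0.961, -0.002]]
0 [[384.0, 367.0], [408.0, 367.0], [384.0, 316.0], [409.0, 316.0]] [[359.  238.3]] [[409.5 223.9]]
20 [[383.0, 389.0], [409.0, 389.0], [382.0, 333.0], [410.0, 333.0]] [[360.7 228. ]] [[412.4 223.3]]
30 [[382.0, 401.0], [410.0, 401.0], [381.0, 343.0], [411.0, 343.0]] [[361.5 222.8]] [[413.9 223. ]]
35 [[381.0, 408.0], [410.0, 408.0], [381.0, 348.0], [411.0, 348.0]] [[362.  220.1]] [[414.7 222.9]]
40 [[381.0, 415.0], [411.0, 415.0], [380.0, 354.0], [411.0, 354.0]] [[362.4 217.4]] [[415.4 222.7]]
45 [[380.0, 423.0], [411.0, 423.0], [380.0, 360.0], [412.0, 360.0]] [[362.8 214.7]] [[416.2 222.6]]
```

The tips sit about 40 mm behind the reported TCP along the tool axis. All three views agree within a few mm, so the fingers had closed on the handle's dome. The cutter is still upright at about (0.441,-0.302). From here I'll correct for the 40 mm offset.

```bash
python3 wp.py 374 262 .034 371 287 .088
python3 - <<'E'
from bench import r
from h import *
go(r,(.4405,-.301,.065),0)
E
```

```text
[[ 0.4417 -0.3003  0.034 ]]
[[ 0.4415 -0.3035  0.088 ]]
t 3.15 tcp [ 0.4512 -0.3046  0.1621] jawyaw 0.0 F [-0.4 -0.6 -0.7] w 9.9 q7 [ 0.77  0.31 -0.35  1.89  0.13  0.94  0.36]
  shift [ -4.2  96.9 -12.1] turn [-0.8  0.   0.3]
```

Emit:
drive_tool --pt "-4 0 -10.5 -0.8 0 0.3 50" --pt "-4 0 -10.5 -0.8 0 0.3 60" --pt "-4 30 -10.5 -0.8 0 0.3 60" --pt "-4 70 -10.5 -0.8 0 0.3 60" --pt "-4 97 -10.5 -0.8 0 0.3 60"

```text
clock: 3.65
tcp_pos: [0.4405, -0.3004, 0.0623]
orientation: [-1.211, 1.211, -1.207]
contact_force: [0.0, -0.3, 0.5]
grip_width: 0.0602
```

```bash
python3 -c "
from bench import r
r.grab_frame('top')"; python3 look.py pics/w5
python3 - <<'E'
from bench import r
from h import *
go(r,(.4415,-.302,.008),0)
d=r.grab_frame("side")["frame"];cv2.imwrite("pics/side5c.png",cv2.resize(d[180:310,270:430],None,fx=4.4,fy=4.4,interpolation=cv2.INTER_CUBIC))
E
```

```text
t 3.75 tcp [ 0.4387 -0.2992  0.0609] jawyaw 0.1 F [-0.6 -0.2 -0.6] w 59.9 q7 [ 0.74  0.44 -0.32  1.99  0.2   0.75  0.3 ]
  shift [ 3.  52.9  3.2] turn [ 0.4  0.1 -0.2]
```

View pics/w5.png

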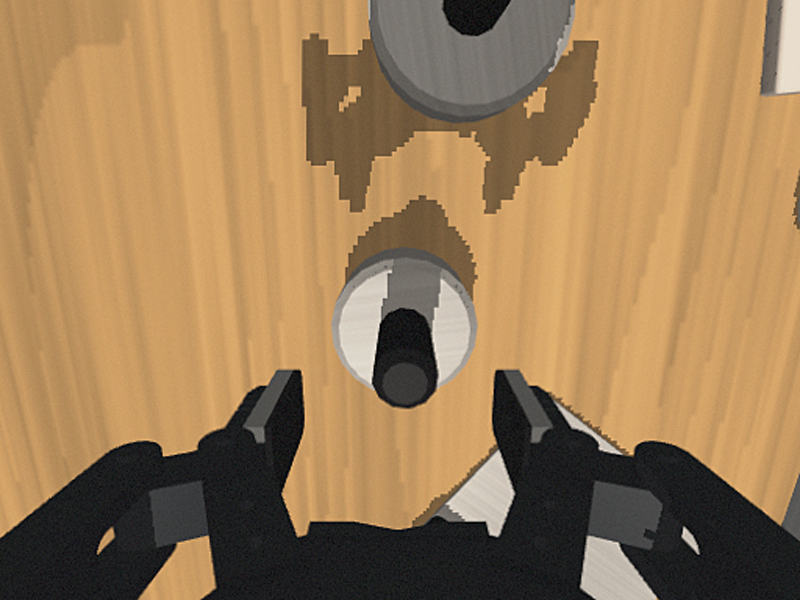

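View pics/side5c.png

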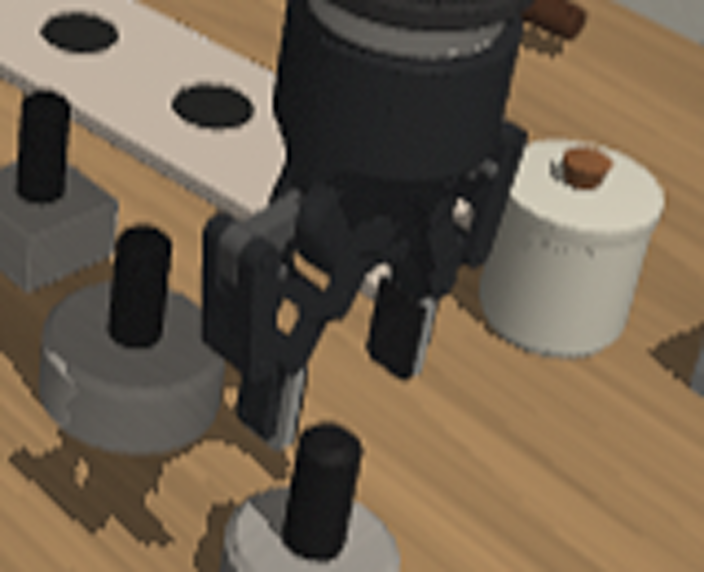

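Emit:
drive_tool --pt "2 15 2.5 0.4 0 -0.2 60" --pt "2 30 2.5 0.4 0 -0.2 60" --pt "2 45 2.5 0.4 0 -0.2 60" --pt "2 53 2.5 0.4 0 -0.2 60" --pt "2 53 2.5 0.4 0 -0.2 50"

```text
clock: 4.3
tcp_pos: [0.4427, -0.302, 0.0104]
orientation: [-1.209, 1.206, -1.211]
contact_force: [0.1, -0.1, 0.6]
grip_width: 0.0503
```

Emit:
drive_tool --pt "0 0 0 0 0 0 35" --pt "0 0 0 0 0 0 25" --pt "0 0 0 0 0 0 20" --pt "0 0 0 0 0 0 15" --pt "0 0 0 0 0 0 15" --squeeze 40

```text
clock: 4.8
tcp_pos: [0.4433, -0.3025, 0.0114]
orientation: [-1.209, 1.205, -1.212]
contact_force: [-1.3, 0.6, 7.1]
grip_width: 0.023
```

```bash
cat > st.py <<'E'
import sys
from bench import r
from h import *
a=list(map(float,sys.argv[1:]))
go(r,a[:3],a[3])
E
python3 look.py pics/w6; python3 st.py .44 -.3 .13 0
```

```text
t 4.85 tcp [ 0.4433 -0.3025  0.0114] jawyaw 0.0 F [-1.4  0.3  6.3] w 22.8 q7 [ 0.72  0.51 -0.29  2.01  0.24  0.64  0.27]
  shift [  -2.2 -118.6   -2.9] turn [-0.2  0.   0.1]
```

View pics/w6.png

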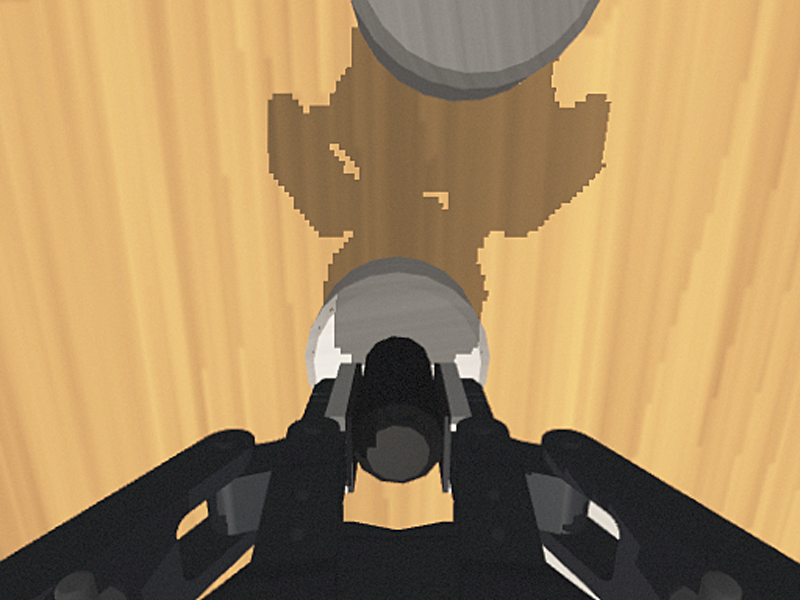

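Gripped at 22.8 mm, with the handle between the pads and its top at (398,452). Lifting.

Emit:
drive_tool --pt "0 -10 0 0 0 0 15" --pt "0 -30 0 0 0 0 15" --pt "0 -60 0 0 0 0 15" --pt "0 -90 0 0 0 0 15" --pt "0 -105 0 0 0 0 15" --squeeze 60

```text
clock: 5.35
tcp_pos: [0.4441, -0.3027, 0.1196]
orientation: [-1.208, 1.202, -1.215]
contact_force: [1.1, -0.8, -2.2]
grip_width: 0.0225
```

```bash
python3 look.py pics/w7; python3 st.py .6453 -.0322 .117 0
```

```text
t 5.4 tcp [ 0.445  -0.3032  0.1211] jawyaw 0.0 F [-0.1  0.8  0.9] w 22.5 q7 [ 0.76  0.35 -0.34  1.94  0.16  0.86  0.34]
  shift [-270.9    4.3  200.5] turn [-0.5  0.   0.3]
```

View pics/w7.png

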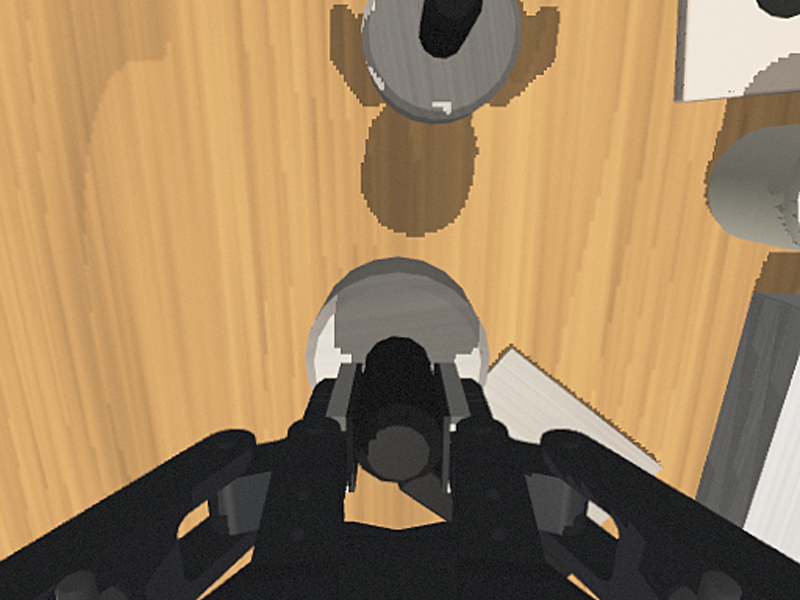

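Emit:
drive_tool --pt "-20 0 15 0 0 0 15" --pt "-55 0 40 0 0 0 15" --pt "-90 0 66 0 0 0 15" --pt "-125 1 92 -0.5 0 0.3 15" --pt "-160 2 118 -0.5 0 0.3 15"

```text
clock: 5.9
tcp_pos: [0.5634, -0.1419, 0.1189]
orientation: [-1.21, 1.209, -1.209]
contact_force: [0.1, -0.8, -1.8]
grip_width: 0.0225
```

```bash
python3 st.py .6453 -.0322 .117 0
```

```text
t 5.9 tcp [ 0.5634 -0.1419  0.1189] jawyaw 0.0 F [ 0.1 -0.8 -1.8] w 22.5 q7 [ 0.44  0.43 -0.39  1.83  0.2   0.91 -0.04]
  shift [-109.6    1.9   81.9] turn [0. 0. 0.]
```

Emit:
drive_tool --pt "-35 0 26 0 0 0 15" --pt "-70 1 52 0 0 0 15" --pt "-95 2 72 0 0 0 15" --pt "-109 2 82 0 0 0 15" --pt "-109.5 2 82 0 0 0 15"

```text
clock: 6.4
tcp_pos: [0.6459, -0.0293, 0.1164]
orientation: [-1.211, 1.207, -1.205]
contact_force: [0.6, 0.6, -1.7]
grip_width: 0.0226
```

Emit:
drive_tool --pt "0 0 0 0 0 0 15" --pt "0 0 0 0 0 0 15"

```text
clock: 6.6
tcp_pos: [0.6448, -0.0313, 0.1161]
orientation: [-1.212, 1.209, -1.207]
contact_force: [0.5, -1.1, -1.4]
grip_width: 0.0224
```

```bash
python3 look.py pics/w8; python3 st.py .6453 -.0322 .045 0;python3 - <<'E'
from bench import r
from h import *
for n,s in(("top",np.s_[115:245,220:380]),("side",np.s_[120:260,210:370])):
    d=r.grab_frame(n)["frame"];cv2.imwrite(f"pics/{n}8c.png",cv2.resize(d[s],None,fx=4.4,fy=4.4,interpolation=cv2.INTER_CUBIC))
E
```

```text
t 6.65 tcp [ 0.6449 -0.0314  0.1163] jawyaw 0.1 F [ 0.5 -0.6 -0.9] w 22.4 q7 [ 0.24  0.54 -0.39  1.68  0.24  0.98 -0.24]
  shift [ 0.8 71.3  0.5] turn [ 0.1  0.1 -0. ]
```

View pics/w8.png

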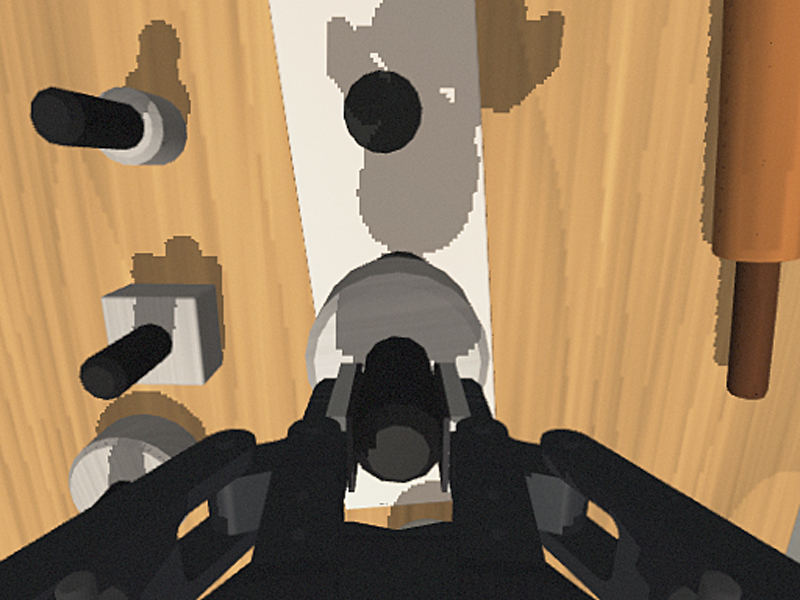

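View pics/side8c.png

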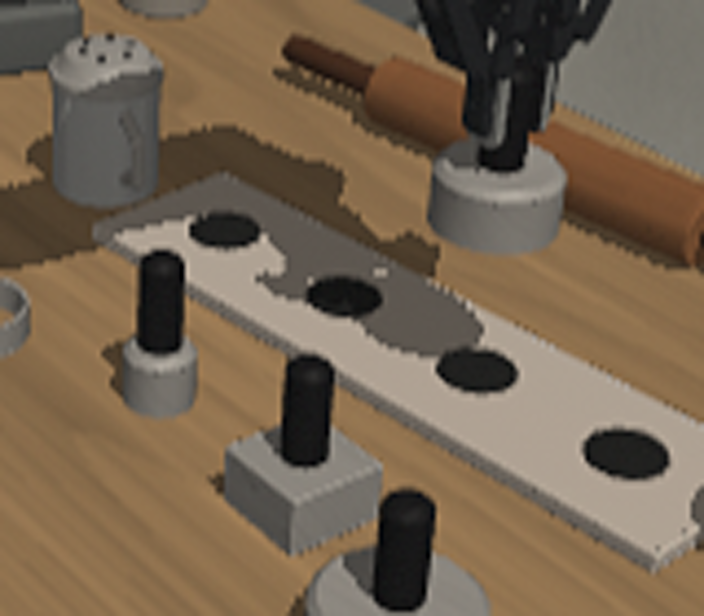

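View pics/top8c.png

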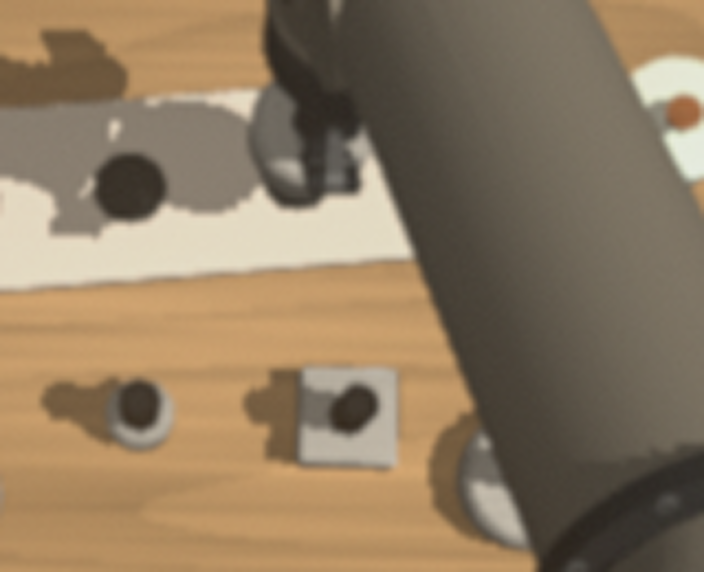

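Run:
```python
import pickle
from h import *
c=pickle.load(open("cal.pkl","rb"))
f=lambda u,v:((u+.5)/4.4-.5+210,(v+.5)/4.4-.5+120)
s=c['side']
print("pads side",unproj(s,[f(225,230),f(344,297),f(477,371),f(626,454)],.015).round(4).tolist())
print("cup top",unproj(s,f(498,177),.139),"bottom ellipse",unproj(s,f(496,215),.105))
w,o=pickle.load(open("w.pkl","rb"))
p=o["tcp_pos"];print(p)
g=lambda u,v:((u+.5)*.64-.5,(v+.5)*.64-.5)
# cup top edge in wrist: circle r34 at z=.139 ; test hypotheses for y offset
for dy in(-.004,-.002,0,.002,.004):
  print(dy,(proj(w,[[p[0],p[1]+dy+.034,.139],[p[0]-.034,p[1]+dy,.139],[p[0]+.034,p[1]+dy,.139],[p[0],p[1]+dy,.193]])/.64).round(0).tolist())
```

```text
pads side [[0.625, 0.1629, 0.015], [0.6342, 0.0629, 0.015], [0.644, -0.0363, 0.015], [0.6536, -0.1352, 0.015]]
cup top [[ 0.6334381  -0.04396781  0.139     ]] bottom ellipse [[ 0.65156597 -0.02900534  0.105     ]]
[ 0.64480296 -0.03127505  0.11606997]
-0.004 [[396.0, 284.0], [303.0, 374.0], [489.0, 375.0], [395.0, 463.0]]
-0.002 [[396.0, 278.0], [302.0, 369.0], [490.0, 370.0], [395.0, 456.0]]
0 [[396.0, 272.0], [302.0, 364.0], [490.0, 365.0], [395.0, 449.0]]
0.002 [[396.0, 267.0], [302.0, 359.0], [490.0, 360.0], [395.0, 442.0]]
0.004 [[396.0, 261.0], [301.0, 354.0], [491.0, 354.0], [395.0, 435.0]]
```

```bash
python3 wp.py 382 111 .015
python3 - <<'E'
import cv2
a=cv2.imread("pics/w8raw.png")
cv2.imwrite("pics/w8c.png",cv2.resize(a[30:120,190:310],None,fx=6,fy=6,interpolation=cv2.INTER_CUBIC))
E
```

```text
[[0.636  0.0674 0.015 ]]
```

View pics/w8c.png

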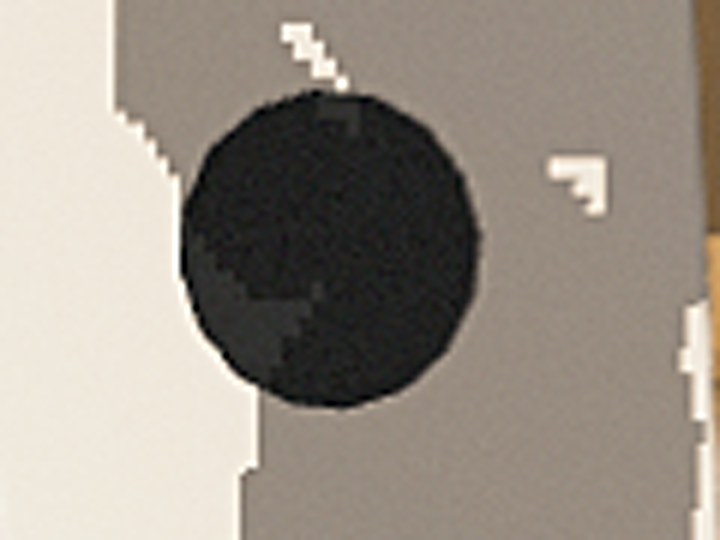

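Emit:
drive_tool --pt "1 20 1.4 0 0 0 15" --pt "1.4 45 1.4 0 0 0 15" --pt "1.4 68 1.4 0 0 0 15" --pt "1.4 82 1.4 0 0 0 15" --pt "1.4 84 1.4 0 0 0 15"

```text
clock: 7.25
tcp_pos: [0.645, -0.0332, 0.0307]
orientation: [-1.213, 1.212, -1.206]
contact_force: [-0.0, -0.1, -2.1]
grip_width: 0.0224
```

```bash
python3 st.py .6462 -.0328 .0264 0
```

```text
t 7.25 tcp [ 0.645  -0.0332  0.0307] jawyaw 0.1 F [-0.  -0.1 -2.1] w 22.4 q7 [ 0.22  0.64 -0.36  1.73  0.29  0.83 -0.28]
  shift [-0.4  4.3  1.2] turn [ 0.3  0.1 -0. ]
```

Emit:
drive_tool --pt "0 1.5 1.2 0.2 0 0 15" --pt "0 3 1.2 0.2 0 0 15" --pt "0 4 1.2 0.2 0 0 15"

```text
clock: 7.55
tcp_pos: [0.6469, -0.0332, 0.0276]
orientation: [-1.209, 1.208, -1.209]
contact_force: [-0.5, -0.1, -1.8]
grip_width: 0.0224
```

```bash
python3 st.py .6462 -.0328 .0264 0
```

```text
t 7.55 tcp [ 0.6469 -0.0332  0.0276] jawyaw 0.1 F [-0.5 -0.1 -1.8] w 22.4 q7 [ 0.21  0.64 -0.36  1.73  0.29  0.82 -0.28]
  shift [-0.4  1.2 -0.7] turn [-0.   0.1 -0. ]
```

Emit:
drive_tool --pt "0 1 -0.5 0 0 0 15" --pt "0 2 -0.5 0 0 0 15" --pt "0 2 -0.5 0 0 0 15"

```text
clock: 7.85
tcp_pos: [0.647, -0.0332, 0.0266]
orientation: [-1.209, 1.207, -1.209]
contact_force: [-2.0, -0.3, 4.0]
grip_width: 0.0221
```

```bash
python3 st.py .6462 -.0328 .0264 0
```

```text
t 7.85 tcp [ 0.647  -0.0332  0.0266] jawyaw 0.1 F [-2.  -0.3  4. ] w 22.1 q7 [ 0.21  0.64 -0.36  1.73  0.29  0.82 -0.28]
  shift [-0.4  0.2 -0.8] turn [-0.1  0.1  0. ]
```

Contact: the vertical force went from -2 to +4 N. Releasing and rising.

Emit:
drive_tool --pt "0 0 0 0 0 0 28" --pt "0 0 0 0 0 0 35" --pt "0 0 0 0 0 0 50" --pt "0 -10 0 0 0 0 50" --pt "0 -35 0 0 0 0 50"

```text
clock: 8.35
tcp_pos: [0.645, -0.0332, 0.0602]
orientation: [-1.212, 1.21, -1.207]
contact_force: [-0.1, 0.5, 0.2]
grip_width: 0.0501
```

```bash
python3 st.py .466 -.169 .12 0
```

```text
t 8.35 tcp [ 0.645  -0.0332  0.0602] jawyaw 0.1 F [-0.1  0.5  0.2] w 50.1 q7 [ 0.22  0.6  -0.38  1.71  0.27  0.88 -0.26]
  shift [ 135.5  -59.3 -179.3] turn [ 0.2  0.1 -0. ]
```

Emit:
drive_tool --pt "0 -30 0 0 0 0 60" --pt "0 -60 0 0 0 0 60" --pt "30 -60 -39 0 0 0 60" --pt "60 -60 -78 0 0 0 60" --pt "92 -60 -119 0 0 0 60"

```text
clock: 8.85
tcp_pos: [0.5269, -0.1249, 0.1214]
orientation: [-1.212, 1.208, -1.207]
contact_force: [0.2, -1.6, -0.0]
grip_width: 0.0598
```

```bash
python3 st.py .467 -.170 .07 0
```

```text
t 8.85 tcp [ 0.5269 -0.1249  0.1214] jawyaw 0.1 F [ 0.2 -1.6 -0. ] w 59.8 q7 [ 0.45  0.37 -0.41  1.92  0.19  0.89 -0.05]
  shift [ 45.   51.5 -59.9] turn [0.1 0.1 0. ]
```

Emit:
drive_tool --pt "25 0 -33 0 0 0 60" --pt "45 0 -60 0 0 0 60" --pt "45 20 -60 0 0 0 60" --pt "45 45 -60 0 0 0 60" --pt "45 51 -60 0 0 0 60"

```text
clock: 9.35
tcp_pos: [0.4654, -0.17, 0.0693]
orientation: [-1.213, 1.211, -1.206]
contact_force: [-0.0, -0.2, -0.5]
grip_width: 0.0599
```

```bash
python3 -c "
from bench import r
r.grab_frame('side')"; python3 look.py pics/w9; python3 st.py .467 -.170 .011 0
python3 - <<'E'
from bench import r
from h import *
d=r.grab_frame("top")["frame"];cv2.imwrite("pics/top9.png",d);cv2.imwrite("pics/top9c.png",cv2.resize(d[120:250,190:340],None,fx=5,fy=5,interpolation=cv2.INTER_CUBIC))
E
```

```text
t 9.45 tcp [ 0.4665 -0.1697  0.0703] jawyaw 0.2 F [-0.5  0.5  0.9] w 60.0 q7 [ 0.54  0.38 -0.38  2.06  0.21  0.74  0.03]
  shift [ 0.4 59.3  0.6] turn [ 0.2  0.2 -0. ]
```

View pics/w9.png

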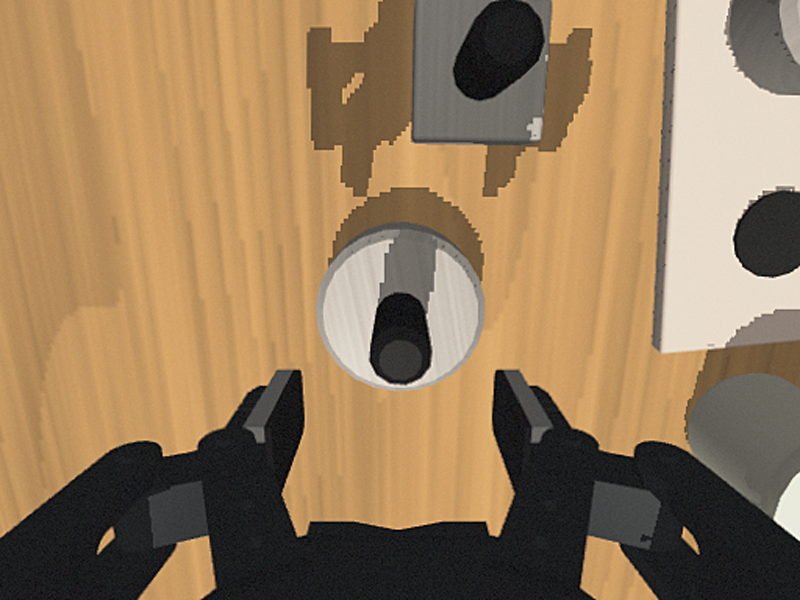

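View pics/top9c.png

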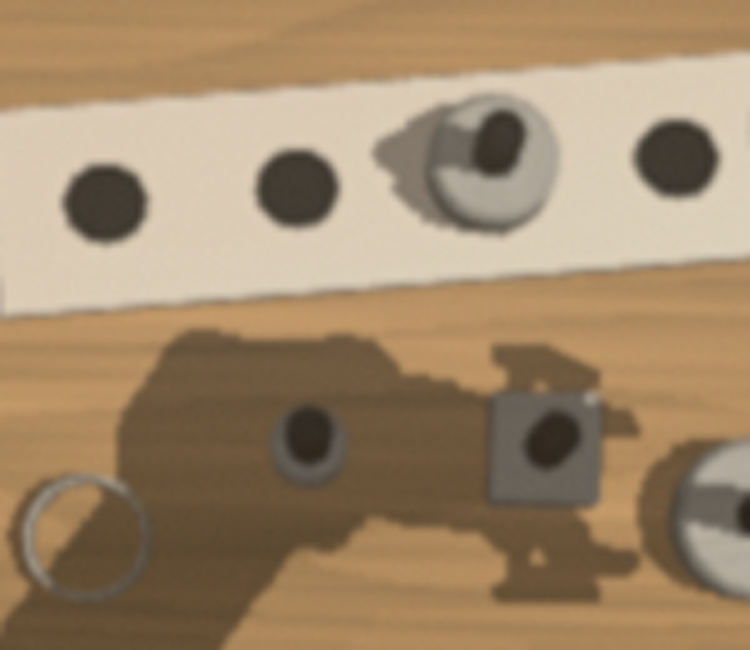

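```bash
python3 wp.py 401 309 .034 401 357 .088
python3 - <<'E'
import pickle
from h import *
c=pickle.load(open("cal.pkl","rb"))['top']
f=lambda u,v:((u+.5)/5-.5+190,(v+.5)/5-.5+120)
P=[.6453,-.0312]
print("cup top est",unproj(c,f(494,158),.049),"target",P)
q=proj(c,[[*P,.049],[*P,.103],[P[0]+.034,P[1],.049],[P[0]-.034,P[1],.049],[P[0],P[1]-.034,.049],[P[0],P[1]+.034,.049]])
print(((q-[190,120]+.5)*5-.5).round(1).tolist())
E
```

```text
[[ 0.4675 -0.166   0.034 ]]
[[ 0.4675 -0.1684  0.088 ]]
cup top est [[ 0.64486372 -0.03169969  0.049     ]] target [0.6453, -0.0312]
[[493.0, 157.1], [501.7, 130.9], [493.6, 92.1], [492.5, 222.7], [559.9, 158.4], [426.2, 155.8]]
```

Cutter 68 landed within about 1 mm of its pad centre. In the wrist view, the 82 mm cutter is between the fingers with its cup at (401,309). Descending.

Emit:
drive_tool --pt "-0.6 20 1 0.2 0 0 60" --pt "-0.6 40 1 0.2 0 0 60" --pt "-0.6 55 1 0.2 0 0 55" --pt "-0.6 59.5 1 0.2 0 0 50" --pt "-0.6 59.5 1 0.2 0 0 40" --squeeze 40

```text
clock: 10.0
tcp_pos: [0.4688, -0.169, 0.012]
orientation: [-1.209, 1.205, -1.208]
contact_force: [-0.6, -0.4, 0.5]
grip_width: 0.0402
```

Emit:
drive_tool --pt "0 0 0 0 0 0 30" --pt "0 0 0 0 0 0 25" --pt "0 0 0 0 0 0 20" --pt "0 0 0 0 0 0 15" --pt "0 0 0 0 0 0 15" --squeeze 60

```text
clock: 10.5
tcp_pos: [0.4694, -0.1692, 0.0131]
orientation: [-1.209, 1.204, -1.209]
contact_force: [-2.2, -0.3, 5.3]
grip_width: 0.0228
```

Emit:
drive_tool --pt "0 -10 0 0 0 0 15" --pt "0 -30 0 0 0 0 15" --pt "0 -60 0 0 0 0 15" --pt "0 -90 0 0 0 0 15" --pt "0 -105 0 0 0 0 15"

```text
clock: 11.0
tcp_pos: [0.4704, -0.1694, 0.1214]
orientation: [-1.207, 1.2, -1.212]
contact_force: [0.3, -0.7, -2.4]
grip_width: 0.0226
```

```bash
python3 look.py pics/w10; python3 st.py .6567 -.132 .118 0
```

```text
t 11.05 tcp [ 0.4714 -0.1697  0.1228] jawyaw 0.2 F [ 0.1 -0.3 -0.2] w 22.4 q7 [ 0.57  0.3  -0.41  2.02  0.16  0.84  0.07]
  shift [-37.1   6.5 185.4] turn [-0.6  0.2  0.2]
```

View pics/w10.png

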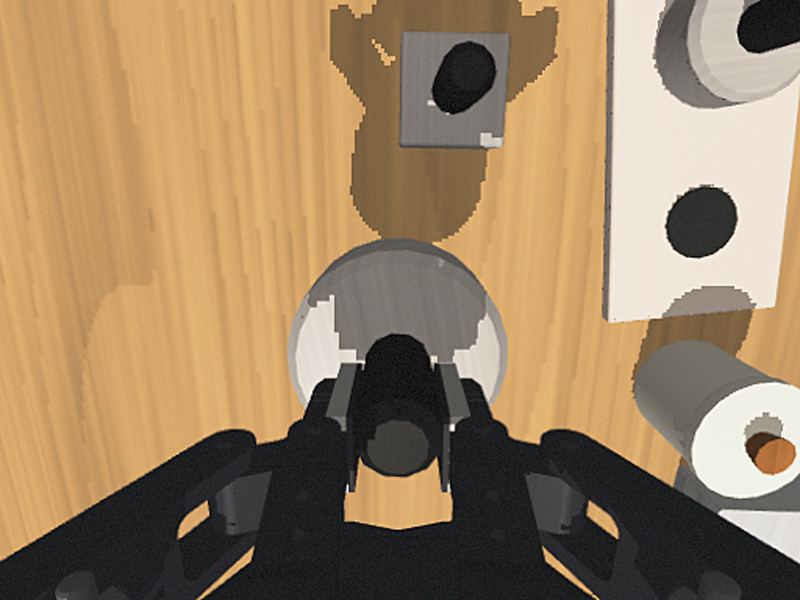

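```bash
python3 wp.py 702 221 .015; python3 st.py .6567 -.1332 .118 0
```

```text
[[ 0.6562 -0.1312  0.015 ]]
t 11.05 tcp [ 0.4714 -0.1697  0.1228] jawyaw 0.2 F [ 0.1 -0.3 -0.2] w 22.4 q7 [ 0.57  0.3  -0.41  2.02  0.16  0.84  0.07]
  shift [-35.9   6.5 185.4] turn [-0.6  0.2  0.2]
```

Emit:
drive_tool --pt "-5 0 25 0 0 0 15" --pt "-12 1 60 -0.5 0 0.2 15" --pt "-19 3 98 -0.6 0 0.2 15" --pt "-26 4 136 -0.6 0 0.2 15" --pt "-32 5 168 -0.6 0 0.2 15"

```text
clock: 11.55
tcp_pos: [0.6408, -0.1365, 0.119]
orientation: [-1.211, 1.208, -1.206]
contact_force: [0.6, -0.5, -1.3]
grip_width: 0.0224
```

```bash
python3 st.py .6567 -.1332 .05 0
```

```text
t 11.55 tcp [ 0.6408 -0.1365  0.119 ] jawyaw 0.2 F [ 0.6 -0.5 -1.3] w 22.4 q7 [ 0.39  0.55 -0.38  1.65  0.23  0.99 -0.07]
  shift [-3.2 69.  15.9] turn [ 0.   0.2 -0. ]
```

Emit:
drive_tool --pt "-3 0 12 0 0 0 15" --pt "-3.2 5 16 0 0 0 15" --pt "-3.2 35 16 0 0 0 15" --pt "-3.2 65 16 0 0 0 15" --pt "-3.2 80 16 0 0 0 15"

```text
clock: 12.05
tcp_pos: [0.6534, -0.1337, 0.0358]
orientation: [-1.214, 1.212, -1.203]
contact_force: [-0.5, 0.3, -2.5]
grip_width: 0.0226
```

```bash
python3 st.py .6567 -.1332 .0281 0
```

```text
t 12.05 tcp [ 0.6534 -0.1337  0.0358] jawyaw 0.2 F [-0.5  0.3 -2.5] w 22.6 q7 [ 0.35  0.66 -0.35  1.67  0.28  0.87 -0.11]
  shift [-0.5  7.6  3.3] turn [ 0.4  0.2 -0.1]
```

Emit:
drive_tool --pt "-0.5 2 2.5 0.3 0 0 15" --pt "-0.5 4 2.5 0.3 0 0 15" --pt "-0.5 5 2.5 0.3 0 0 15" --pt "-0.5 5 2.5 0.3 0 0 15"

```text
clock: 12.45
tcp_pos: [0.6568, -0.1333, 0.0321]
orientation: [-1.209, 1.207, -1.207]
contact_force: [0.1, -0.3, -1.6]
grip_width: 0.0223
```

```bash
python3 st.py .6567 -.1332 .0281 0
```

```text
t 12.45 tcp [ 0.6568 -0.1333  0.0321] jawyaw 0.2 F [ 0.1 -0.3 -1.6] w 22.3 q7 [ 0.35  0.66 -0.35  1.67  0.28  0.86 -0.11]
  shift [-0.1  4.  -0.1] turn [-0.1  0.2 -0. ]
```

Emit:
drive_tool --pt "0 1.5 0 0 0 0 15" --pt "0 3 0 0 0 0 15" --pt "0 4 0 0 0 0 15" --pt "0 4.5 0 0 0 0 15" --pt "0 4.5 0 0 0 0 15"

```text
clock: 12.95
tcp_pos: [0.657, -0.1333, 0.0282]
orientation: [-1.209, 1.206, -1.207]
contact_force: [-1.8, -0.1, 4.3]
grip_width: 0.0227
```

Emit:
drive_tool --pt "0 0 0 0 0 0 28" --pt "0 0 0 0 0 0 38" --pt "0 0 0 0 0 0 50" --pt "0 -15 0 0 0 0 55" --pt "0 -50 0 0 0 0 60"

```text
clock: 13.45
tcp_pos: [0.6545, -0.1331, 0.0764]
orientation: [-1.213, 1.211, -1.204]
contact_force: [-0.0, -0.2, 0.3]
grip_width: 0.06
```

```bash
python3 st.py .500 .058 .125 0
```

```text
t 13.45 tcp [ 0.6545 -0.1331  0.0764] jawyaw 0.2 F [-0.  -0.2  0.3] w 60.0 q7 [ 0.36  0.61 -0.37  1.64  0.26  0.94 -0.09]
  shift [-191.7  -47.7 -154.1] turn [ 0.3  0.2 -0.1]
```

Emit:
drive_tool --pt "0 -45 0 0 0 0 60" --pt "-30 -48 -25 0 0 0 60" --pt "-65 -48 -52 0 0 0 60" --pt "-100 -48 -80 0 0 0 60" --pt "-135 -48 -108 0 0 0 60"

```text
clock: 13.95
tcp_pos: [0.5456, 0.0028, 0.1263]
orientation: [-1.211, 1.21, -1.205]
contact_force: [0.4, 0.8, -0.3]
grip_width: 0.0599
```

```bash
python3 st.py .501 .059 .07 0
```

```text
t 13.95 tcp [0.5456 0.0028 0.1263] jawyaw 0.2 F [ 0.4  0.8 -0.3] w 59.9 q7 [ 0.24  0.38 -0.45  1.9   0.2   0.9  -0.3 ]
  shift [-56.3  56.5 -44.3] turn [ 0.2  0.2 -0.1]
```

Emit:
drive_tool --pt "-30 0 -24 0 0 0 60" --pt "-55 0 -44 0 0 0 60" --pt "-56 20 -44 0 0 0 60" --pt "-56 45 -44 0 0 0 60" --pt "-56 56 -44 0 0 0 60"

```text
clock: 14.45
tcp_pos: [0.5006, 0.0587, 0.07]
orientation: [-1.213, 1.21, -1.204]
contact_force: [-0.4, -0.4, -0.3]
grip_width: 0.06
```

```bash
python3 - <<'E'
from bench import r
from h import *
d=r.grab_frame("top")["frame"];cv2.imwrite("pics/top11.png",d);cv2.imwrite("pics/top11c.png",cv2.resize(d[110:250,230:380],None,fx=4.2,fy=4.2,interpolation=cv2.INTER_CUBIC))
E
python3 look.py pics/w11; python3 st.py .501 .059 .011 0
```

```text
t 14.55 tcp [0.5004 0.0584 0.0699] jawyaw 0.2 F [ 0.7 -0.2  0.6] w 60.3 q7 [ 0.14  0.4  -0.46  2.04  0.25  0.76 -0.47]
  shift [-0.5 58.9  0.8] turn [ 0.3  0.2 -0.1]
```

View pics/w11.png

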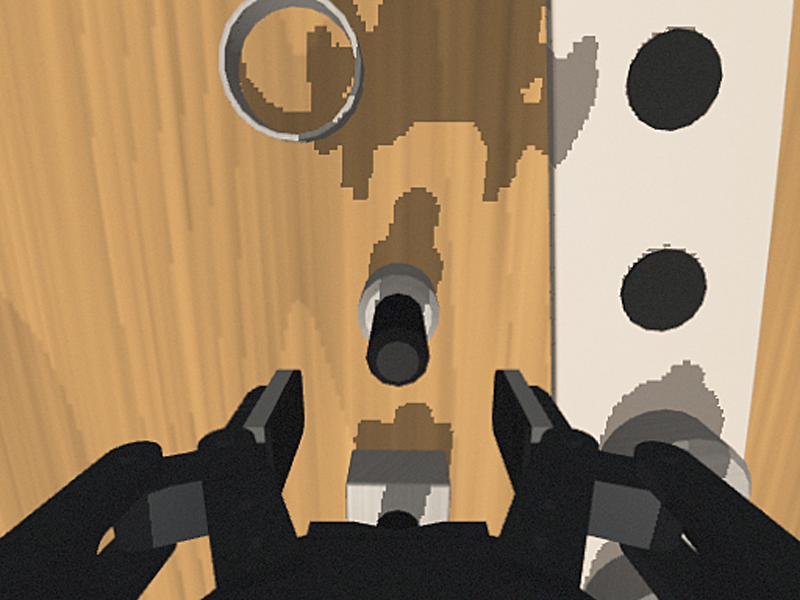

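View pics/top11c.png

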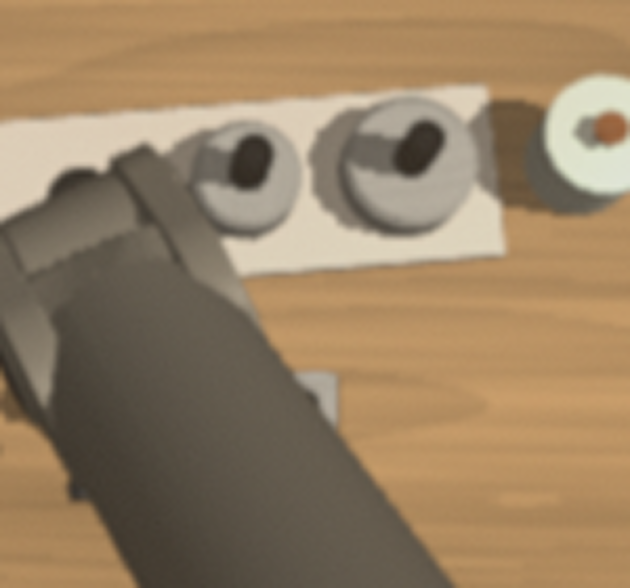

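```bash
python3 wp.py 398 362 .088;  python3 - <<'E'
import pickle
from h import *
c=pickle.load(open("cal.pkl","rb"))['top']
P=[.6552,-.1300];a=.041
q=proj(c,[[*P,.049],[*P,.103],[P[0]+a,P[1],.049],[P[0]-a,P[1],.049],[P[0],P[1]-a,.049],[P[0],P[1]+a,.049]])
print(((q-[230,110]+.5)*4.2-.5).round(1).tolist())
E
```

```text
[[0.5006 0.0579 0.088 ]]
[[409.1, 161.1], [423.9, 138.5], [408.9, 95.5], [409.4, 227.4], [476.8, 162.4], [341.5, 159.8]]
```

Emit:
drive_tool --pt "0 20 1 0.2 0 0 60" --pt "0 40 1 0.2 0 0 60" --pt "0 55 1 0.2 0 0 55" --pt "0 59 1 0.2 0 0 50" --pt "0 59 1 0.2 0 0 40" --squeeze 40

```text
clock: 15.05
tcp_pos: [0.5017, 0.0584, 0.0114]
orientation: [-1.21, 1.209, -1.206]
contact_force: [-0.3, 0.3, 0.1]
grip_width: 0.0402
```

Emit:
drive_tool --pt "0 0 0 0 0 0 30" --pt "0 0 0 0 0 0 25" --pt "0 0 0 0 0 0 20" --pt "0 0 0 0 0 0 15" --pt "0 0 0 0 0 0 15" --squeeze 60

```text
clock: 15.55
tcp_pos: [0.5024, 0.0586, 0.0124]
orientation: [-1.209, 1.208, -1.207]
contact_force: [-1.7, 0.5, 6.0]
grip_width: 0.0228
```

Emit:
drive_tool --pt "0 -10 0 0 0 0 15" --pt "0 -30 0 0 0 0 15" --pt "0 -60 0 0 0 0 15" --pt "0 -90 0 0 0 0 15" --pt "0 -105 0 0 0 0 15"

```text
clock: 16.05
tcp_pos: [0.5036, 0.0589, 0.1205]
orientation: [-1.206, 1.205, -1.208]
contact_force: [0.5, 0.2, -0.8]
grip_width: 0.0225
```

```bash
python3 look.py pics/w12; python3 st.py .6264 .1661 .118 0
```

```text
t 16.1 tcp [0.5046 0.0591 0.1219] jawyaw 0.1 F [0.5 0.2 0.8] w 22.6 q7 [ 0.17  0.33 -0.48  2.    0.2   0.86 -0.42]
  shift [-106.7    4.9  122. ] turn [-0.4  0.1 -0.1]
```

View pics/w12.png

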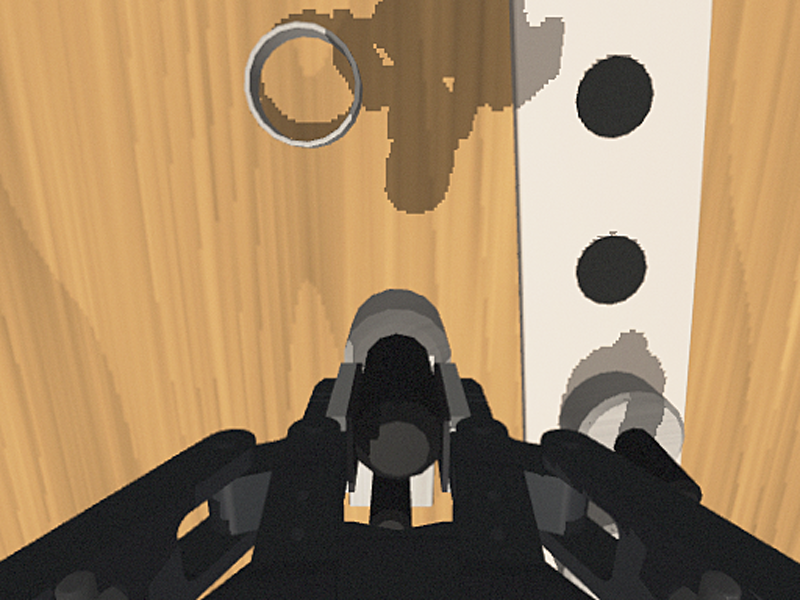

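```bash
python3 wp.py 614 96 .015 611 270 .015
```

```text
[[0.6259 0.167  0.015 ]]
[[0.6361 0.067  0.015 ]]
```

Emit:
drive_tool --pt "-20 0 22 0 0 0 15" --pt "-45 1 52 -0.4 0 0 15" --pt "-75 3 85 -0.4 0 0 15" --pt "-95 4 112 -0.4 0 0 15" --pt "-105 4.5 121 -0.4 0 0 15"

```text
clock: 16.6
tcp_pos: [0.6271, 0.1669, 0.1179]
orientation: [-1.209, 1.208, -1.204]
contact_force: [0.6, -0.4, -1.5]
grip_width: 0.0223
```

```bash
python3 st.py .6264 .1651 .0274 0
```

```text
t 16.6 tcp [0.6271 0.1669 0.1179] jawyaw 0.2 F [ 0.6 -0.4 -1.5] w 22.3 q7 [-0.03  0.55 -0.46  1.67  0.27  0.99 -0.57]
  shift [ 2.1 90.5 -0.7] turn [-0.   0.2 -0.2]
```

Emit:
drive_tool --pt "1 0 0 0 0 0 15" --pt "1.8 25 0.5 0 0 0 15" --pt "1.8 55 1 0 0 0 15" --pt "1.8 80 1.5 0 0 0 15" --pt "1.8 85 1.5 0 0 0 15"

```text
clock: 17.1
tcp_pos: [0.6251, 0.1627, 0.0297]
orientation: [-1.215, 1.212, -1.204]
contact_force: [-0.1, -0.5, -2.1]
grip_width: 0.0227
```

```bash
python3 st.py .6264 .1651 .0274 0
```

```text
t 17.1 tcp [0.6251 0.1627 0.0297] jawyaw 0.2 F [-0.1 -0.5 -2.1] w 22.7 q7 [-0.05  0.65 -0.42  1.72  0.33  0.85 -0.61]
  shift [-2.4  2.3  1.3] turn [ 0.4  0.2 -0. ]
```

Emit:
drive_tool --pt "-2.2 -1.5 1.2 0.3 0 0 15" --pt "-2.2 -1.5 1.2 0.3 0 0 15" --pt "-2.2 -1 1.2 0.3 0 0 15" --pt "-2.2 0 1.2 0.3 0 0 15" --pt "-2.2 0 1.2 0.3 0 0 15"

```text
clock: 17.6
tcp_pos: [0.6267, 0.1649, 0.0304]
orientation: [-1.21, 1.207, -1.206]
contact_force: [0.5, 0.5, -0.8]
grip_width: 0.0227
```

```bash
python3 st.py .6264 .1651 .0274 0
```

```text
t 17.6 tcp [0.6267 0.1649 0.0304] jawyaw 0.2 F [ 0.5  0.5 -0.8] w 22.7 q7 [-0.05  0.65 -0.42  1.72  0.34  0.84 -0.62]
  shift [-0.2  3.  -0.3] turn [ 0.   0.2 -0. ]
```

Emit:
drive_tool --pt "-0.2 1.5 0 0 0 0 15" --pt "-0.2 2.5 0 0 0 0 15" --pt "-0.2 3.5 0 0 0 0 15" --pt "-0.2 3.5 0 0 0 0 15"

```text
clock: 18.0
tcp_pos: [0.6268, 0.1653, 0.0275]
orientation: [-1.21, 1.207, -1.207]
contact_force: [-2.0, -0.8, 5.0]
grip_width: 0.0228
```

Emit:
drive_tool --pt "0 0 0 0 0 0 28" --pt "0 0 0 0 0 0 38" --pt "0 0 0 0 0 0 50" --pt "0 -15 0 0 0 0 55" --pt "0 -50 0 0 0 0 60"

```text
clock: 18.5
tcp_pos: [0.6245, 0.1643, 0.0758]
orientation: [-1.216, 1.21, -1.205]
contact_force: [0.5, 0.3, 1.1]
grip_width: 0.0599
```

```bash
python3 st.py .4535 .293 .125 0
```

```text
t 18.5 tcp [0.6245 0.1643 0.0758] jawyaw 0.2 F [0.5 0.3 1.1] w 59.9 q7 [-0.04  0.59 -0.44  1.7   0.3   0.92 -0.59]
  shift [-129.2  -48.4 -170.9] turn [0.3 0.2 0.1]
```

Emit:
drive_tool --pt "0 -45 0 0 0 0 60" --pt "-20 -50 -28 0 0 0 60" --pt "-45 -50 -62 0 0 0 60" --pt "-70 -50 -96 0 0 0 60" --pt "-95 -50 -128 0 0 0 60"

```text
clock: 19.0
tcp_pos: [0.4953, 0.2599, 0.1278]
orientation: [-1.214, 1.21, -1.205]
contact_force: [0.8, 0.6, -0.5]
grip_width: 0.0598
```

```bash
python3 st.py .4535 .294 .07 0
```

```text
t 19.0 tcp [0.4953 0.2599 0.1278] jawyaw 0.2 F [ 0.8  0.6 -0.5] w 59.8 q7 [-0.18  0.41 -0.52  1.87  0.25  0.93 -0.81]
  shift [-34.2  57.9 -41.5] turn [0.2 0.2 0. ]
```

Emit:
drive_tool --pt "-25 0 -30 0 0 0 60" --pt "-34 0 -41.5 0 0 0 60" --pt "-34 20 -41.5 0 0 0 60" --pt "-34 48 -41.5 0 0 0 60" --pt "-34 58 -41.5 0 0 0 60"

```text
clock: 19.5
tcp_pos: [0.4529, 0.2926, 0.0686]
orientation: [-1.217, 1.21, -1.206]
contact_force: [-0.4, 0.1, -0.1]
grip_width: 0.0597
```

```bash
python3 - <<'E'
from bench import r
from h import *
d=r.grab_frame("top")["frame"];cv2.imwrite("pics/top13.png",d);cv2.imwrite("pics/top13c.png",cv2.resize(d[110:250,110:260],None,fx=4.2,fy=4.2,interpolation=cv2.INTER_CUBIC))
E
python3 look.py pics/w13; python3 st.py .4535 .294 .011 0
```

```text
t 19.6 tcp [0.453  0.2928 0.0691] jawyaw 0.2 F [ 0.2 -0.6 -0.5] w 60.2 q7 [-0.28  0.46 -0.51  1.96  0.3   0.8  -0.96]
  shift [-1.3 58.1  0.9] turn [0.4 0.2 0.1]
```

View pics/w13.png

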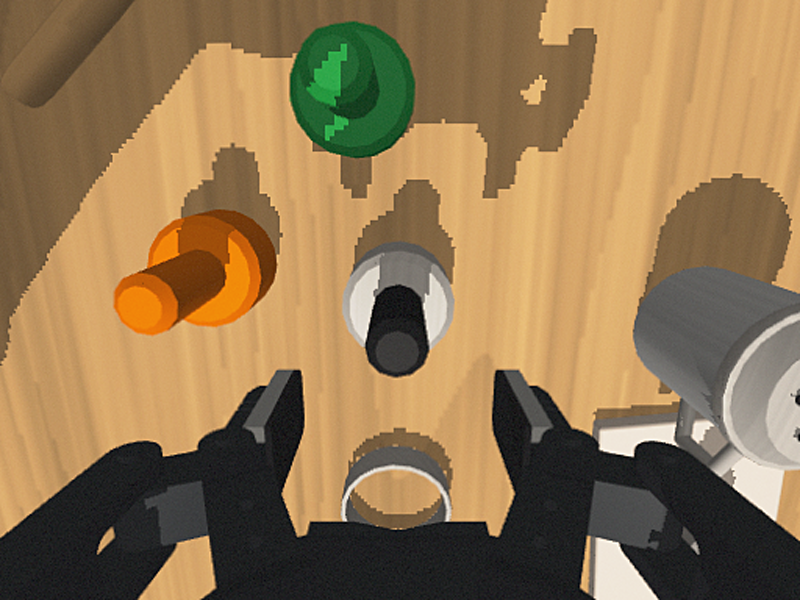

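View pics/top13c.png

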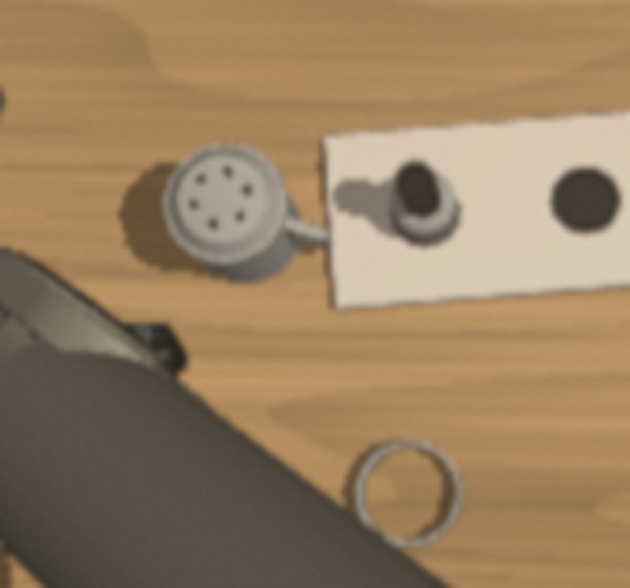

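```bash
python3 wp.py 397 352 .088 398 297 .034 146 303 .088;  python3 - <<'E'
import pickle
from h import *
c=pickle.load(open("cal.pkl","rb"))['top']
P=[.6249,.1681];a=.020
q=proj(c,[[*P,.049],[*P,.103],[P[0]+a,P[1],.049],[P[0]-a,P[1],.049],[P[0],P[1]-a,.049],[P[0],P[1]+a,.049]])
print(((q-[110,110]+.5)*4.2-.5).round(1).tolist())
E
python3 st.py .4535 .2945 .011 0
```

```text
[[0.4529 0.2962 0.088 ]]
[[0.4528 0.3022 0.034 ]]
[[0.363  0.3144 0.088 ]]
[[419.6, 200.4], [411.8, 179.5], [420.7, 168.0], [418.6, 232.9], [452.8, 201.0], [386.4, 199.7]]
t 19.6 tcp [0.453  0.2928 0.0691] jawyaw 0.2 F [ 0.2 -0.6 -0.5] w 60.2 q7 [-0.28  0.46 -0.51  1.96  0.3   0.8  -0.96]
  shift [-1.8 58.1  0.9] turn [0.4 0.2 0.1]
```

Run:
```python
import pickle
from h import *
from scipy.optimize import least_squares
c=pickle.load(open("cal.pkl","rb"))['top']
d=cv2.imread("pics/top13.png");cv2.imwrite("pics/top13d.png",cv2.resize(d[140:180,185:235],None,fx=14,fy=14,interpolation=cv2.INTER_CUBIC))
def centroid(P,z0,z1,r):
    t=np.linspace(0,2*np.pi,60);pts=[]
    for z in(z0,z1): pts+= [[P[0]+r*np.cos(a),P[1]+r*np.sin(a),z] for a in t]
    h=cv2.convexHull((proj(c,pts)).astype(np.float32));m=cv2.moments(h);return np.array([m['m10'],m['m01']])/m['m00']
print(centroid([.6249,.1681],.049,.103,.012))
g=cv2.cvtColor(d,cv2.COLOR_BGR2GRAY)
n,l,s,ce=cv2.connectedComponentsWithStats((g<70).astype('uint8'))
for i in range(1,n):
    if 190<ce[i][0]<350 and 135<ce[i][1]<180 and s[i,4]>20: print(s[i],ce[i])
d=cv2.imread("pics/top11.png");g=cv2.cvtColor(d,cv2.COLOR_BGR2GRAY)
n,l,s,ce=cv2.connectedComponentsWithStats((g<70).astype('uint8'))
for i in range(1,n):
    if 270<ce[i][0]<350 and 135<ce[i][1]<180 and s[i,4]>20: print(s[i],ce[i])
for P in([.6453,-.0312],[.6552,-.13]):print(centroid(P,.049,.103,.012))
```

```text
[208.53823107 154.70192692]
[324 139  11  12  90] [329.05555556 145.03333333]
[285 143   9  12  86] [289.08139535 148.27906977]
[205 150   9  11  80] [208.9625 155.    ]
[242 151  15  13 146] [249.03424658 157.12328767]
[324 139  11  12  90] [329.05555556 145.03333333]
[285 143   9  12  86] [289.08139535 148.27906977]
[289.12401086 148.26701368]
[328.87553315 145.16974742]
```

View pics/top13d.png

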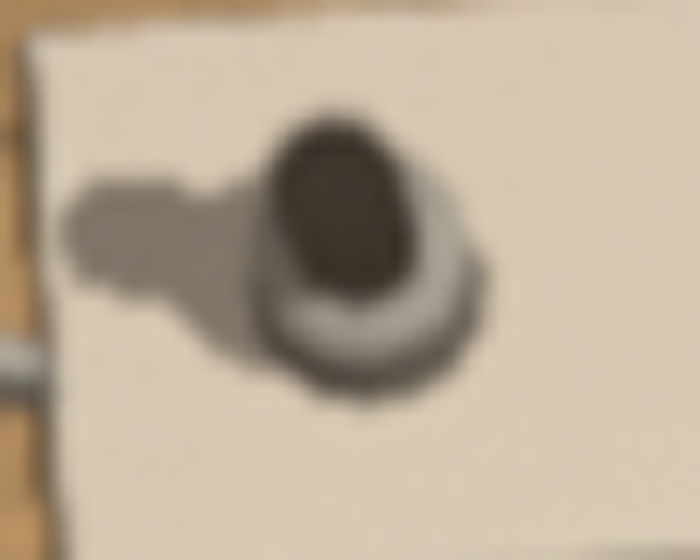

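All three placed cutters' handle centroids are within about 0.5 px (roughly 1.2 mm) of the prediction. The black 54 mm cutter is between the fingers at (397,352), and the green and orange look-alikes are clear of them. Grasping it.

Emit:
drive_tool --pt "-4 10 0.5 0.3 0 0 60" --pt "-4 35 0.7 0.3 0 0 60" --pt "-4 50 0.7 0.3 0 0 55" --pt "-4 58 0.7 0.3 0 0 50" --pt "-4 58 0.7 0.3 0 0 40" --squeeze 40

```text
clock: 20.1
tcp_pos: [0.4529, 0.2964, 0.0103]
orientation: [-1.214, 1.207, -1.208]
contact_force: [0.0, -0.3, -0.2]
grip_width: 0.04
```

Emit:
drive_tool --pt "0 0 0 0 0 0 30" --pt "0 0 0 0 0 0 25" --pt "0 0 0 0 0 0 20" --pt "0 0 0 0 0 0 15" --pt "0 0 0 0 0 0 15" --squeeze 60

```text
clock: 20.6
tcp_pos: [0.4532, 0.2968, 0.011]
orientation: [-1.213, 1.207, -1.208]
contact_force: [-2.3, 0.6, 6.6]
grip_width: 0.0226
```

Emit:
drive_tool --pt "0 -10 0 0 0 0 15" --pt "0 -30 0 0 0 0 15" --pt "0 -60 0 0 0 0 15" --pt "0 -90 0 0 0 0 15" --pt "0 -115 0 0 0 0 15"

```text
clock: 21.1
tcp_pos: [0.4535, 0.2971, 0.128]
orientation: [-1.212, 1.207, -1.208]
contact_force: [1.3, 0.6, -1.4]
grip_width: 0.0222
```

```bash
python3 look.py pics/w14; python3 st.py .6368 .0664 .128 0
```

```text
t 21.15 tcp [0.4554 0.2988 0.1318] jawyaw 0.2 F [0.4 1.3 0.9] w 22.6 q7 [-0.26  0.38 -0.54  1.9   0.25  0.92 -0.92]
  shift [232.9   4.3 180.7] turn [-0.2  0.2 -0.1]
```

View pics/w14.png

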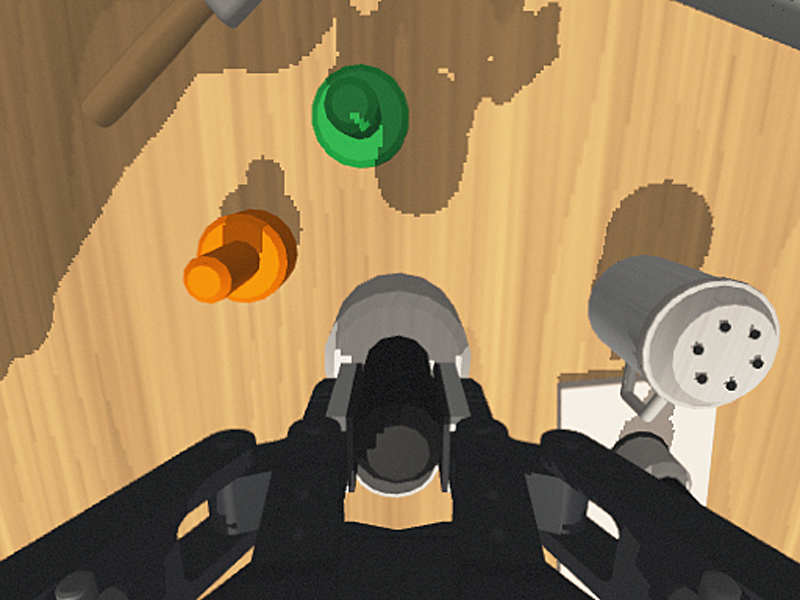

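Emit:
drive_tool --pt "25 0 15 0 0 0 15" --pt "58 0 40 0 0 0 15" --pt "90 0 66 0 0 0 15" --pt "122 0 92 0 0 0 15" --pt "154 0 118 0 0 0 15"

```text
clock: 21.65
tcp_pos: [0.5746, 0.1435, 0.1325]
orientation: [-1.207, 1.204, -1.208]
contact_force: [-0.0, -0.4, -2.0]
grip_width: 0.0225
```

```bash
python3 st.py .6368 .0664 .128 0
```

```text
t 21.65 tcp [0.5746 0.1435 0.1325] jawyaw 0.2 F [-0.  -0.4 -2. ] w 22.5 q7 [ 0.01  0.44 -0.47  1.8   0.24  0.95 -0.56]
  shift [77.3  4.7 62. ] turn [-0.3  0.2 -0.1]
```

Emit:
drive_tool --pt "30 0 24 0 0 0 15" --pt "58 1 48 -0.2 0 0 15" --pt "75 2 61 -0.2 0 0 15" --pt "77.3 3 62 -0.2 0 0 15" --pt "77.3 5 62 -0.2 0 0 15"

```text
clock: 22.15
tcp_pos: [0.6365, 0.0659, 0.1275]
orientation: [-1.209, 1.208, -1.207]
contact_force: [0.1, 0.7, -1.2]
grip_width: 0.0226
```

```bash
python3 st.py .6368 .0664 .0260 0
```

```text
t 22.15 tcp [0.6365 0.0659 0.1275] jawyaw 0.1 F [ 0.1  0.7 -1.2] w 22.6 q7 [ 0.12  0.52 -0.44  1.68  0.25  1.   -0.41]
  shift [ -0.4 101.5   0.2] turn [-0.   0.1 -0.1]
```

Emit:
drive_tool --pt "0 20 0.5 0 0 0 15" --pt "0 50 1 0 0 0 15" --pt "0 80 1.5 0 0 0 15" --pt "-0.4 93 1.5 0 0 0 15" --pt "-0.4 95 1.5 0 0 0 15"

```text
clock: 22.65
tcp_pos: [0.636, 0.0677, 0.0309]
orientation: [-1.212, 1.21, -1.204]
contact_force: [-0.7, 1.2, -1.0]
grip_width: 0.0224
```

```bash
python3 st.py .6368 .0664 .0260 0
```

```text
t 22.65 tcp [0.636  0.0677 0.0309] jawyaw 0.2 F [-0.7  1.2 -1. ] w 22.4 q7 [ 0.09  0.64 -0.4   1.74  0.32  0.83 -0.46]
  shift [1.3 4.9 0.8] turn [ 0.2  0.2 -0.1]
```

Emit:
drive_tool --pt "1.2 0 0.6 0.2 0 0 15" --pt "1.2 1.5 0.6 0.2 0 0 15" --pt "1.2 2.5 0.6 0.2 0 0 15" --pt "1.2 3 0.6 0.2 0 0 15" --pt "1.2 3 0.6 0.2 0 0 15"

```text
clock: 23.15
tcp_pos: [0.6369, 0.0665, 0.0284]
orientation: [-1.209, 1.207, -1.206]
contact_force: [0.1, 0.2, -2.3]
grip_width: 0.0227
```

```bash
python3 st.py .6368 .0664 .0260 0
```

```text
t 23.15 tcp [0.6369 0.0665 0.0284] jawyaw 0.2 F [ 0.1  0.2 -2.3] w 22.7 q7 [ 0.09  0.64 -0.4   1.74  0.32  0.82 -0.46]
  shift [ 0.1  2.4 -0.1] turn [-0.   0.2 -0.1]
```

Emit:
drive_tool --pt "0 1 0 0 0 0 15" --pt "0 2 0 0 0 0 15" --pt "0 3 0 0 0 0 15" --pt "0 3 0 0 0 0 15"

```text
clock: 23.55
tcp_pos: [0.6371, 0.0666, 0.0261]
orientation: [-1.209, 1.206, -1.206]
contact_force: [-2.1, 0.3, 3.4]
grip_width: 0.0221
```

Emit:
drive_tool --pt "0 0 0 0 0 0 28" --pt "0 0 0 0 0 0 38" --pt "0 0 0 0 0 0 50" --pt "0 -15 0 0 0 0 55" --pt "0 -50 0 0 0 0 60"

```text
clock: 24.05
tcp_pos: [0.6346, 0.066, 0.0744]
orientation: [-1.214, 1.21, -1.204]
contact_force: [0.9, 0.1, -0.7]
grip_width: 0.0599
```

Emit:
drive_tool --pt "0 -40 0 0 0 0 60" --pt "0 -80 0 0 0 0 60" --pt "0 -90 -40 0 0 0 60" --pt "0 -90 -80 0 0 0 60" --pt "0 -90 -120 0 0 0 60"

```text
clock: 24.55
tcp_pos: [0.5142, 0.0657, 0.1665]
orientation: [-1.212, 1.209, -1.205]
contact_force: [-0.3, -0.1, 0.3]
grip_width: 0.0599
```

Emit:
drive_tool --pt "-40 0 0 0 0 0 60" --pt "-80 0 0 0 0 0 60" --pt "-120 0 0 0 0 0 60" --pt "-160 0 0 0 0 0 60" --pt "-160 0 0 0 0 0 60"

```text
clock: 25.05
tcp_pos: [0.5124, 0.2332, 0.1684]
orientation: [-1.212, 1.203, -1.195]
contact_force: [-0.3, 1.1, 0.8]
grip_width: 0.0599
```

Run:
```python
import pickle
from bench import r
from h import *
o=r.get_obs();print(o["clock"],o["tcp_pos"],o["contact_force"],np.abs(o["qvel"]).max())
c=pickle.load(open("cal.pkl","rb"))['top']
d=r.grab_frame("top")["frame"];cv2.imwrite("pics/top20.png",d);cv2.imwrite("pics/top20c.png",cv2.resize(d[115:255,180:380],None,fx=4,fy=4,interpolation=cv2.INTER_CUBIC))
s_=r.grab_frame("side")["frame"];cv2.imwrite("pics/side20.png",cv2.resize(s_,(800,600),interpolation=cv2.INTER_CUBIC))
t=np.linspace(0,2*np.pi,60)
def centroid(P,z0,z1,q):
    pts=[[P[0]+q*np.cos(a),P[1]+q*np.sin(a),z] for z in(z0,z1) for a in t]
    m=cv2.moments(cv2.convexHull(proj(c,pts).astype(np.float32)));return np.array([m['m10'],m['m01']])/m['m00']
g=cv2.cvtColor(d,cv2.COLOR_BGR2GRAY)
n,l,s,ce=cv2.connectedComponentsWithStats((g<70).astype('uint8'))
for nm,P in(('40',[.6249,.1681]),('54',[.6353,.0684]),('68',[.6453,-.0312]),('82',[.6552,-.13])):
    e=centroid(P,.049,.103,.012)
    i=1+np.argmin(np.linalg.norm(ce[1:]-e,axis=1)); print(nm,s[i][4],(ce[i]-e).round(2),"xy mm",((unproj(c,ce[i],.076)-unproj(c,e,.076))*1000).round(1))
```

```text
25.05 [0.51237165 0.23322413 0.16844374] [-0.26607471  1.14514787  0.82526341] 0.06561525600824564
40 81 [0.47 0.29] xy mm [[-0.7 -1.2  0. ]]
54 82 [-0.25 -0.16] xy mm [[0.4 0.6 0. ]]
68 84 [ 0.01 -0.04] xy mm [[ 0.1 -0.   0. ]]
82 90 [ 0.18 -0.14] xy mm [[ 0.4 -0.4  0. ]]
```

View pics/top20c.png

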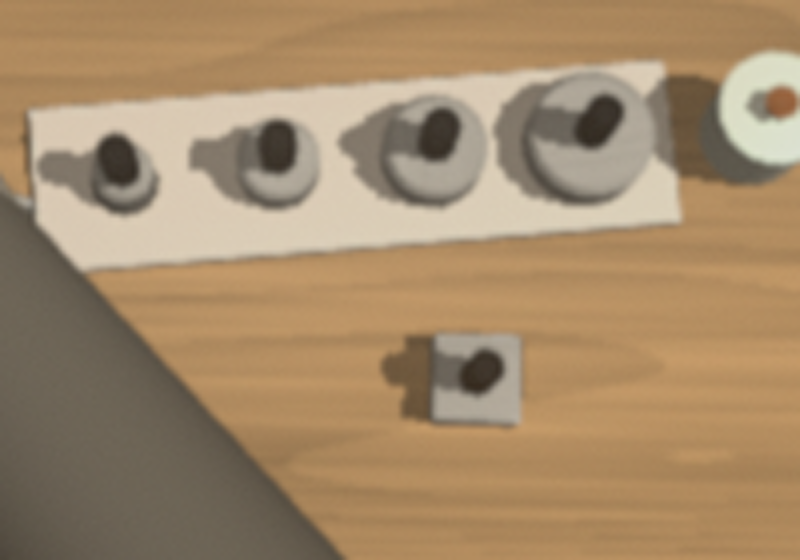

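View pics/side20.png

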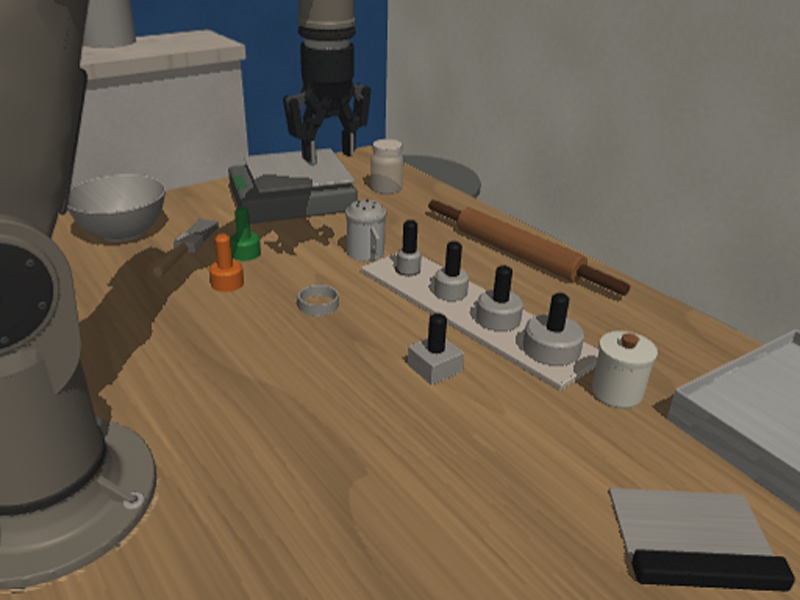

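Top and side views both show the four cutters upright on their pads, going from smallest beside the dredger to largest beside the crock. The square cutter is still at (437,348) in the side view, and the gripper is clear of everything. Handing in.

```bash
python3 -c "
from bench import r
print(r.hand_in())"
```

```text
the job is handed in; nothing more can be done
None
```

The four round cutters stand upright on their pads in size order: 40 mm beside the dredger, then 54 and 68, and 82 mm beside the white crock. I handed in at about 25 s, and no verdict came back.

**Last checks:** in the final top view, each handle is within about 1.5 mm of its pad centre. The 40 mm cutter is the farthest off, at about 1.4 mm. The square cutter shows no visible change of place, nothing fell over, and the gripper was in free air.

**What went wrong or disagreed:**
- **Missed first grasp:** my first try on the 68 mm cutter closed on the dome of its handle. The fingertips are really about 40 mm behind the reported TCP. This pressed on it with about 24 N, under the 40 N limit, but the cutter stayed upright. I corrected for the offset and all later grasps held.
- **Camera disagreement:** the side camera read positions about 4–5 mm different in y from the top camera. I placed by the top and wrist cameras, so the centring figures above rest on the top camera alone.

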